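Load the router's tool rack from the setting stand

TASK

Load the router: move the four cutters, in their tool holders, from the setting stand to the empty tool rack in the same order counted from the end with the flat metal tongue, because the machine calls them by place: the cutter beside the stand's tongue goes into the hole beside the rack's tongue, and so on along the row. Each must hang upright and fully home, flange flat on the rack; cutting edges chip easily, so never let a cutter drop onto or lie on the bench.

Things in the scene. Friction and masses are not known exactly. Their poses are not given: they have to be found in the camera images.
- cutter_straight: Loose round steel tool holder, 0.28 kg, upright in a cup, with a straight cutter: rod 10 mm wide, top at 84. Origin on its axis at the flange's underside, z up to the cutter; yaw is free. Heights in mm from the origin: flange 42 wide, 0 to 14; chuck and nut 32 wide, 14 to 54 (grip across here); cutter above. Below: cone 27 wide at 0, 16.5 at -36, then stud 11 wide to -45.
- cutter_vee: Loose round steel tool holder, 0.28 kg, upright in a cup, with a V cutter: 24 mm cone pointing up, top at 81. Origin on its axis at the flange's underside, z up to the cutter; yaw is free. Heights in mm from the origin: flange 42 wide, 0 to 14; chuck and nut 32 wide, 14 to 54 (grip across here); cutter above. Below: cone 27 wide at 0, 16.5 at -36, then stud 11 wide to -45.
- cutter_facing: Loose round steel tool holder, 0.28 kg, upright in a cup, with a facing cutter: thick disc 29 mm wide, top at 73. Origin on its axis at the flange's underside, z up to the cutter; yaw is free. Heights in mm from the origin: flange 42 wide, 0 to 14; chuck and nut 32 wide, 14 to 54 (grip across here); cutter above. Below: cone 27 wide at 0, 16.5 at -36, then stud 11 wide to -45.
- cutter_slotting: Loose round steel tool holder, 0.28 kg, upright in a cup, with a slotting cutter: thin toothed disc 25 mm wide on a shank, top at 83. Origin on its axis at the flange's underside, z up to the cutter; yaw is free. Heights in mm from the origin: flange 42 wide, 0 to 14; chuck and nut 32 wide, 14 to 54 (grip across here); cutter above. Below: cone 27 wide at 0, 16.5 at -36, then stud 11 wide to -45.
- cup_straight: Fixed white plastic cup on the setting stand in which cutter_straight stands at the start; all four cups look alike: 48 mm wide, 50 high, bore 29. Origin: centre of its underside, on the stand's foot; the holder's flange rests on its rim. The cup stays, so its place along the stand shows where the cutter came from.
- cup_vee: Fixed white plastic cup on the setting stand in which cutter_vee stands at the start; all four cups look alike: 48 mm wide, 50 high, bore 29. Origin: centre of its underside, on the stand's foot; the holder's flange rests on its rim. The cup stays, so its place along the stand shows where the cutter came from.
- cup_facing: Fixed white plastic cup on the setting stand in which cutter_facing stands at the start; all four cups look alike: 48 mm wide, 50 high, bore 29. Origin: centre of its underside, on the stand's foot; the holder's flange rests on its rim. The cup stays, so its place along the stand shows where the cutter came from.
- cup_slotting: Fixed white plastic cup on the setting stand in which cutter_slotting stands at the start; all four cups look alike: 48 mm wide, 50 high, bore 29. Origin: centre of its underside, on the stand's foot; the holder's flange rests on its rim. The cup stays, so its place along the stand shows where the cutter came from.
- setting_stand: Fixed stand: plywood foot 76 x 250 x 12 mm with the four white cups in a row along its y. Origin: centre of its underside. A flat round-ended aluminium tongue (34 mm wide, with a slot) sticks out 45 mm at bench level at its +y end; the other end is square. Cup centres at x = 0, y = +90, +30, -30, -90 mm; rims 62 mm above the bench. Which cup is at which place varies.
- tool_rack: Fixed empty rack: black plastic bar 64 x 250 mm, 14 thick, top 60 mm above the bench, on two end blocks and an aluminium base. Origin: centre of its underside. Four round through holes, 29 mm, at x = 0, y = +90, +30, -30, -90 mm. A flat aluminium tongue like the stand's at its +y end; other end square. A seated holder's flange lies flat on the bar.
Not all that is in view belongs to the job. Leave any pink or turquoise look-alike of the cutter_vee alone.

How it is judged:
By the outcome, as a careful person would: the job done as asked, in the order asked, and still so for the second after the job is handed in, with the robot touching nothing.
It also fails if it takes over 106 s, if anything falls off the work surface, if the arm or the gripper's body presses on something with over 40 N, if the wrist force passes 120 N, or if a joint passes its speed limit or range.

ROBOT

A 6-joint arm with a two-finger parallel gripper is mounted at the origin on a cart in front of the work surface, level with it; the furniture and walls round the work are solid. World frame = base frame: x ahead of the robot, y to its left, z up, the work surface at z = 0. Lengths are in mm, angles in rad, forces in N, time in s.
With the tool pointing down it reaches from about 350 to 975 mm from the base axis. Payload 7.1 kg.
Tool frame: the origin (TCP) lies at the very end of the fingers, on their centre line; the grasp point (between the pads) lies 19 mm behind it; z points along the fingers, x is the direction in which the jaws open and shut, and the axes are right-handed (so a half turn about z gives the same grasp; the last joint's range is limited). The gripper opens to 88 mm and grips with 3 to 60 N. Pads are 20 mm wide; open, the fingers measure 115 mm over their backs; the gripper's body (75 mm by 178 mm) begins 61 mm behind the grasp point.
Start: joints at [-1.124, 0.423, 1.63, -0, 1.089, -0.019], TCP at [280.725, -558.389, 222.675] pointing down, gripper open.
Joint ranges: [-3, 3], [-0.9, 2.11], [0.09, 2.58], [-1.31, 4.45], [0.11, 2.69], [-2.54, 2.54]. Speed limits (rad/s): [2.39, 2.39, 3.01, 3.14, 3.14, 3.14].

INTERFACE

Orientations are given as a rotation vector (axis times angle).
In Python, from workcell import * gives the robot as it stands.
- The arm moves only by the tool arm_command, never from a script. Its argument "increments" is a list of rows, each a list of 2 entries, a list of its own where there are three numbers: the shift along the tool's x, y, z in cm, then the turn about the tool's z in degrees. In form: [[[dx, dy, dz], turn], ...]. A call has 1 to 20 rows; each row shifts and turns the pose as measured when the row begins, along the tool's axes as they then stand; what a row does not reach is not made up. A row lasts 1/10 s, in which the tool goes at most 50 mm and 8.59 degrees, less where a joint would pass 70% of its speed; a pose out of reach is approached as far as the arm can. A call is refused whole if a number of a shift passes 5 or a number of a turn 8.59, either way. A call with a gripper value outside its range is refused whole. "gripper" is the opening, from 0 (shut) to 1 (fully open), set as the call begins (left out, the last holds). The fingers move at their own pace and stop on an object; the grip force is fixed at half the most. Time passes only in rows, so rows that do not move let the fingers close. It gives the time, the measured TCP pose, the force and the opening at its end, in the units of the state.
- get_obs(): the state, without advancing time (a new reading comes with each control period).
- get_image(name): name is "scene" or "top"; returns the picture (384x512x3 uint8, red, green, blue); there is no depth.
- camera_params(name): a dict with "K" (3x3 intrinsics, pixels), "rvec" (rotation vector, rad) and "tvec" (3), from world to camera coordinates, as OpenCV has them. Camera axes: x right, y down, z forward; pixel columns grow to the right and rows downward; lengths in mm; the calibration is good to about 2 mm. A picture is of the moment at which its call begins. camera_params takes no time and is no camera call.
- close_job(): hands the job in, once; it reports no verdict.
The state is a dict: "t": time; "qpos": joint angles; "qvel": joint speeds; "joint_torque": joint torques, N m; "ee_pos": TCP position; "orientation": TCP orientation; "ft_force": force on the tool from outside, world axes, zero at the start; "moment": the same for the moment, N m; "width": finger opening in mm.
Only numpy, scipy, OpenCV 4.12 (cv2) and the standard library are available. Lean on these libraries where they do the work, as an engineer would, in place of code of your own. Each camera call takes 0.05 s, during which the arm holds its last target.

## Working session

There is one attempt and no reset: what is moved stays moved. The work goes in short steps, Python scripts to look and compute and a tool call to move; the robot and the scene stay as the last step left them, time stands still between calls to the robot, and variables do not carry over. Pictures are saved under pics/ and viewed, and the job is handed in when it is done.

Besides the shell and the picture viewer there is one more tool, called after ">>>" as name(argument=value, ...), one argument or row to a line, values as JSON. arm_command: Moves the arm, as the interface text tells. Its arguments: {"type":"object","properties":{"increments":{"type":"array","items":{"type":"array"}},"gripper":{"type":"number"}},"required":["increments"]}

```bash
mkdir -p pics; ls; python3 - <<'E'
from workcell import *
import cv2
o=get_obs(); print({k:np.round(v,3) if not isinstance(v,(int,float)) else v for k,v in o.items()} if 'np' in globals() else o)
for n in("scene","top"):
    im=get_image(n); cv2.imwrite(f"pics/{n}0.png",cv2.cvtColor(im,cv2.COLOR_RGB2BGR)); print(camera_params(n))
E
```

```text
pics
{'t': 0.0, 'qpos': array([-1.12399261e+00,  4.23853390e-01,  1.63068580e+00, -3.62934841e-05,
        1.08860126e+00, -1.90091477e-02]), 'qvel': array([ 0.00033122,  0.00052444, -0.00110711,  0.00111198, -0.00146616,
        0.00041669]), 'joint_torque': array([ 4.26932238e-04, -5.44622648e+01, -2.73661888e+01,  6.42773858e-02,
        2.27955810e-02, -1.04714977e-04]), 'ee_pos': array([ 280.48574359, -557.90194103,  221.89551398]), 'orientation': array([-2.67350855e+00,  1.64829074e+00,  2.07170570e-03]), 'ft_force': array([-0.51009251, -0.61134285, -1.02898811]), 'moment': array([ 0.00083072,  0.00510138, -0.02885558]), 'width': 87.97725066753028}
{'K': array([[378.09902934,   0.        , 255.75749105],
       [  0.        , 378.09902934, 190.19624524],
       [  0.        ,   0.        ,   1.        ]]), 'rvec': array([ 1.28482487, -2.17209554,  1.00964107]), 'tvec': array([276.71164248, 392.90807357, 581.89506235])}
{'K': array([[474.77253597,   0.        , 261.40970384],
       [  0.        , 474.77253597, 195.3843609 ],
       [  0.        ,   0.        ,   1.        ]]), 'rvec': array([ 2.21030433, -2.16627768,  0.05906645]), 'tvec': array([ -37.87027529,  558.48519133, 1191.09084099])}
```

View pics/scene0.png

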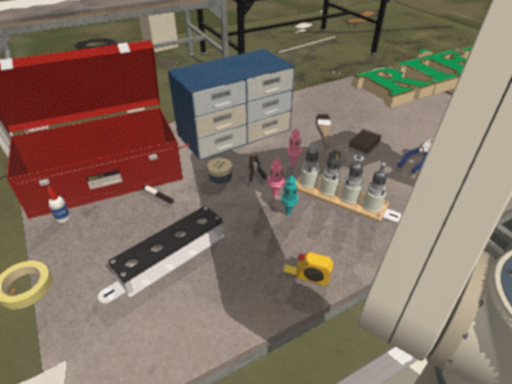

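View pics/top0.png

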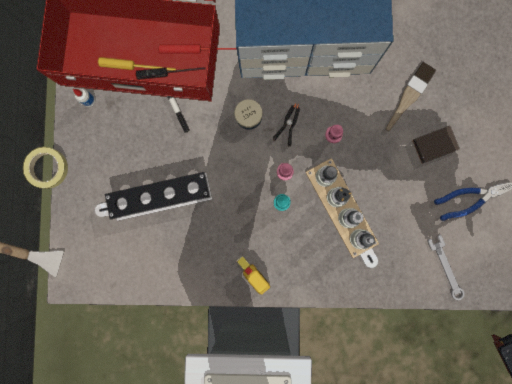

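The top view shows the stand with its cups from (328,175) to (363,240) and its tongue at (371,258). The rack's holes run from (122,203) to (193,188), with its tongue at (101,210). Next I'll zoom in for the measurements.

```bash
python3 - <<'E'
import cv2
t=cv2.imread("pics/top0.png")
cv2.imwrite("pics/z1.png",cv2.resize(t[150:270,295:395],None,fx=5,fy=5,interpolation=cv2.INTER_CUBIC)[:600])
cv2.imwrite("pics/z2.png",cv2.resize(t[165:225,90:220],None,fx=6,fy=6,interpolation=cv2.INTER_CUBIC))
E
```

```text
(no output)
```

View pics/z1.png

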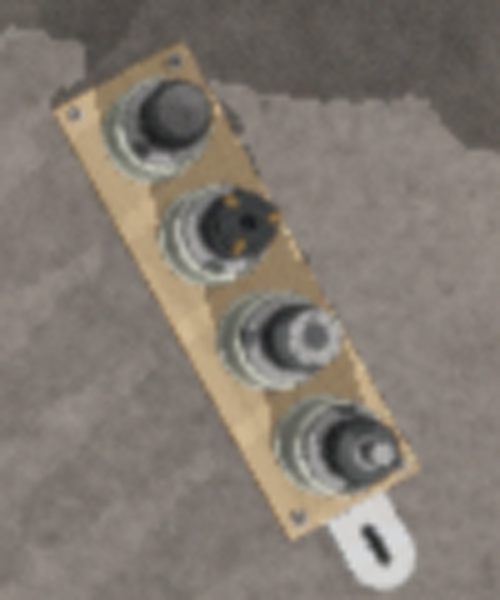

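View pics/z2.png

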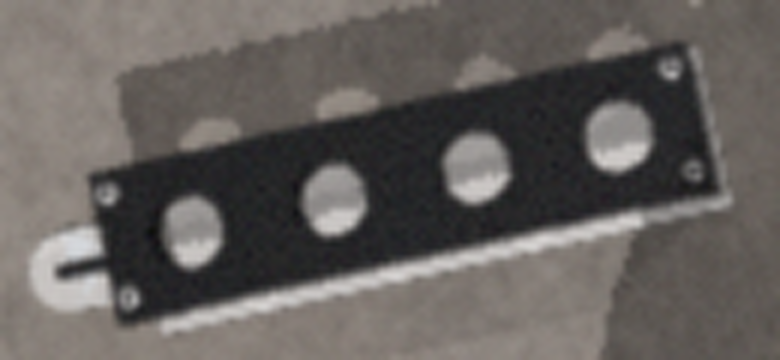

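```bash
cat > h.py <<'E'
import numpy as np, cv2
from workcell import *
def cam(n):
    p=camera_params(n); R=cv2.Rodrigues(p["rvec"])[0]; return p["K"],R,np.array(p["tvec"]),p
def ray(n,uv,z):
    K,R,t,_=cam(n); uv=np.atleast_2d(uv).astype(float)
    d=np.linalg.solve(K,np.c_[uv,np.ones(len(uv))].T).T@R; c=-R.T@t
    return (c+d*((z-c[2])/d[:,2])[:,None])[:,:2]
def proj(n,P):
    K,R,t,p=cam(n); return cv2.projectPoints(np.float64(P).reshape(-1,3),p["rvec"],p["tvec"],K,None)[0][:,0]
def big(m):
    c=cv2.findContours(m,cv2.RETR_EXTERNAL,cv2.CHAIN_APPROX_NONE)[0]; return max(c,key=cv2.contourArea)
E
python3 - <<'E'
from h import *
t=cv2.imread("pics/top0.png"); hsv=cv2.cvtColor(t,cv2.COLOR_BGR2HSV)
def roi(m,x0,x1,y0,y1):
    z=np.zeros_like(m); z[y0:y1,x0:x1]=m[y0:y1,x0:x1]; return z
m1=roi(cv2.inRange(hsv,(10,70,100),(28,255,255)),300,385,155,262)
m2=roi((t.max(2)<65).astype(np.uint8)*255,100,216,165,225)
cv2.imwrite("pics/m.png",np.hstack([cv2.resize(m1[150:270,295:395],None,fx=4,fy=4),cv2.resize(m2[165:225,90:220],(400,480))]))
for n,m,z,ks in(("stand",m1,12,3),("rack",m2,60,3)):
    m=cv2.morphologyEx(m,cv2.MORPH_OPEN,np.ones((2,2)))
    if n=="stand": pts=np.vstack([c for c in cv2.findContours(m,0,1)[0] if cv2.contourArea(c)>8])[:,0]
    else: pts=big(m)[:,0]
    w=ray("top",pts,z).astype(np.float32); r=cv2.minAreaRect(w); print(n,r,cv2.boxPoints(r).round(1).tolist())
# holes
for u in [(192,232),(334,199),(477,168),(619,136)]:
    print(ray("top",[u[0]/6+90-.4,u[1]/6+165-.4],60), end=' ')
print("tongues",ray("top",[295+372/5,150+545/5],2),ray("top",[90+70/6,165+270/6],2))
E
```

```text
stand ((531.1528930664062, -233.45887756347656), (247.8175048828125, 75.56502532958984), 29.670307159423828) [[404.79998779296875, -262.0], [442.20001220703125, -327.6000061035156], [657.5, -205.0], [620.0999755859375, -139.3000030517578]]
rack ((549.9520874023438, 229.3255615234375), (63.89536666870117, 253.57289123535156), 13.639791488647461) [[489.0, 345.0], [548.7999877929688, 98.5999984741211], [610.9000244140625, 113.5999984741211], [551.0999755859375, 360.1000061035156]]
[[530.32809408 315.63425281]] [[544.99652179 257.98370283]] [[558.86616688 199.84668428]] [[573.14904564 142.08502312]] tongues [[ 402.96035319 -305.26951871]] [[514.11212398 383.8141257 ]]
```

View pics/m.png

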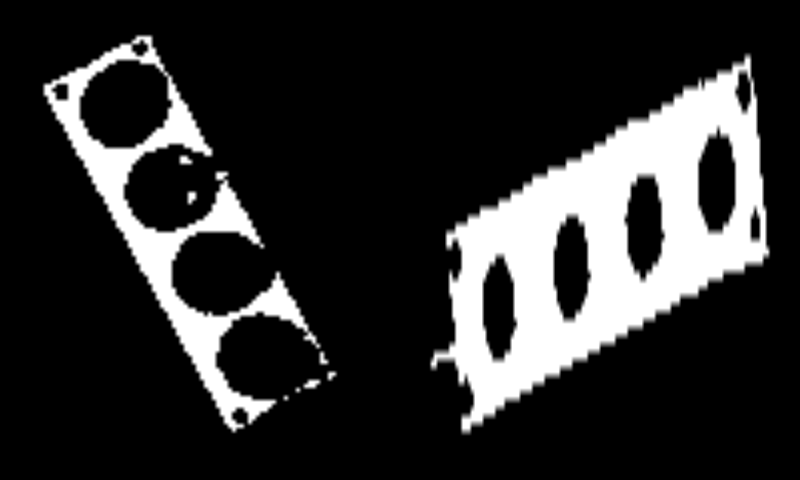

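```bash
cat > pose.py <<'E'
from h import *
t=cv2.imread("pics/top0.png")
m=(t.max(2)<65).astype(np.uint8)*255; z=np.zeros_like(m); z[165:225,100:216]=m[165:225,100:216]
z=cv2.morphologyEx(z,cv2.MORPH_OPEN,np.ones((5,5)))
c=big(z)[:,0]; r=cv2.minAreaRect(ray("top",c,60).astype(np.float32)); print("rack",r)
K,R,tt,_=cam("top"); print("campos",-R.T@tt)
def row(c,d): d=d/np.linalg.norm(d); return np.array([c+d*k for k in(90,30,-30,-90)])
c=np.array(r[0]); a=np.radians(r[2]); d=np.array([-np.sin(a),np.cos(a)]); print("angle rack y",d)
print(row(c,d).round(1).tolist())
E
python3 pose.py; python3 - <<'E'
from h import *
def row(c,d): d=d/np.linalg.norm(d); return np.array([c+d*k for k in(90,30,-30,-90)])
a=np.radians(29.7)
S=row(np.array([531.2,-233.5]),-np.array([np.cos(a),np.sin(a)]))
print(S.round(1).tolist())
Rk=np.array([[530.3,315.6],[545,258],[558.9,199.8],[573.1,142.1]])
th=np.linspace(0,2*np.pi,60)
for n in("top","scene"):
    im=cv2.imread(f"pics/{n}0.png"); f=4
    im=cv2.resize(im,None,fx=f,fy=f,interpolation=cv2.INTER_CUBIC)
    for P,z,rad in((S,62,24),(S,76,21),(S,116,16),(Rk,60,14.5)):
        for p in P:
            q=proj(n,np.c_[p[0]+rad*np.cos(th),p[1]+rad*np.sin(th),0*th+z])
            cv2.polylines(im,[np.int32((q+.5)*f)],True,(0,0,255) if z!=62 else (0,255,0),1)
    b={"top":((295,150,395,260),(95,165,215,225)),"scene":((290,140,400,220),(95,195,235,300))}[n]
    for i,(x0,y0,x1,y1) in enumerate(b):
        k=im[y0*f:y1*f,x0*f:x1*f]; cv2.imwrite(f"pics/o_{n}{i}.png",k)
E
```

```text
rack ((553.1329345703125, 229.93040466308594), (63.16828918457031, 249.1272735595703), 13.705387115478516)
campos [ 487.24140881  -34.18304577 1222.07388774]
angle rack y [-0.23692949  0.97152685]
[[531.8, 317.4], [546.0, 259.1], [560.2, 200.8], [574.5, 142.5]]
[[453.0, -278.1], [505.1, -248.4], [557.3, -218.6], [609.4, -188.9]]
```

```bash
python3 - <<'E'
import cv2,numpy as np
L=[cv2.imread(f"pics/o_{n}.png") for n in("top0","scene0","top1","scene1")]
def fit(i,w,h):
    s=min(w/i.shape[1],h/i.shape[0]); i=cv2.resize(i,None,fx=s,fy=s); o=np.zeros((h,w,3),np.uint8); o[:i.shape[0],:i.shape[1]]=i; return o
cv2.imwrite("pics/o1.png",np.hstack([fit(L[0],370,440),fit(L[1],430,440)])); cv2.imwrite("pics/o2.png",np.hstack([fit(i,400,330) for i in L[2:]]))
E
```

```text
(no output)
```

View pics/o1.png

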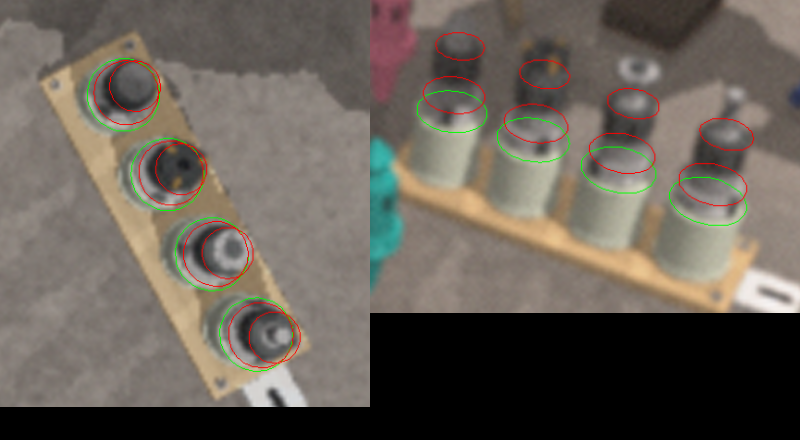

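View pics/o2.png

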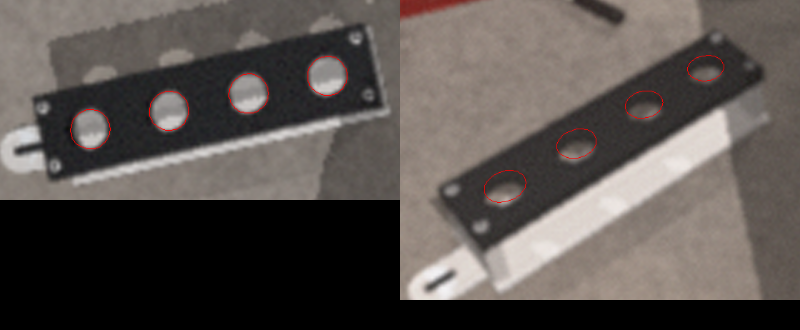

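The circles drawn from the measured poses match both views to about 1–2 mm. Next I'll check the cutter tops and where the look-alikes stand, and write a helper that works out the moves.

```bash
cat > go.py <<'E'
from h import *
from scipy.spatial.transform import Rotation as Ro
S=[(453.0,-278.1),(505.1,-248.4),(557.3,-218.6),(609.4,-188.9)]
RK=[(531,316.5),(545.5,258.5),(559.5,200.3),(573.8,142.3)]
YS,YR=-60.3,13.7
def go(xy,z,yaw=None):
    o=get_obs(); R=Ro.from_rotvec(o["orientation"]).as_matrix(); p=np.array(o["ee_pos"])
    cy=np.degrees(np.arctan2(R[1,0],R[0,0])); d=np.array([*xy,z])-p
    print("t%.1f"%o["t"],"p",p.round(1),"yaw %.1f"%cy,"tilt",R[:2,2].round(4),"w%.1f"%o["width"],"F",np.round(o["ft_force"],1),"q6 %.2f"%o["qpos"][5])
    print(" shift now (cm)",(R.T@d/10).round(2))
    if yaw is not None:
        a=(yaw-cy+90)%180-90; c,s=np.cos(np.radians(yaw)),np.sin(np.radians(yaw))
        print(" turn",round(-a,2)," after turn shift",(np.array([c*d[0]+s*d[1],s*d[0]-c*d[1],-d[2]])/10).round(2))
E
python3 - <<'E'
from go import *
Z=lambda u:(295+u[0]/5-.4,150+u[1]/5-.4)
for u,z,s in zip([(380,453),(315,335),(245,222),(178,115)],(146,145,135,143),S): print(ray("top",Z(u),z).round(1),s)
for u in[(285,172),(335,133),(282,202)]: print(ray("top",u,80).round())
go(S[0],240,YS)
E
```

```text
[[ 455.1 -275.7]] (453.0, -278.1)
[[ 507.7 -246.2]] (505.1, -248.4)
[[ 559.  -215.7]] (557.3, -218.6)
[[ 606.8 -183.3]] (609.4, -188.9)
[[613. -83.]]
[[ 711. -203.]]
[[540. -77.]]
t0.1 p [ 280.5 -558.   222. ] yaw -63.3 tilt [-0.0006  0.0012] w87.3 F [ 1.  -0.   1.5] q6 -0.02
 shift now (cm) [-17.26 -27.98  -1.78]
 turn -3.01  after turn shift [-15.77 -28.85  -1.8 ]
```

>>> arm_command(
  increments=[
    [[0,0,-1.8],-3],
    [[-2.25,-4.1,0],0],
    [[-2.25,-4.1,0],0],
    [[-2.25,-4.1,0],0],
    [[-2.25,-4.1,0],0],
    [[-2.25,-4.1,0],0],
    [[-2.25,-4.1,0],0],
    [[-2.25,-4.1,0],0],
    [[0,0,0],0],
  ],
  gripper=1,
)

```text
t: 1.0
ee_pos: [455.3, -269.2, 237.8]
orientation: [-2.712, 1.581, 0.007]
ft_force: [-0.4, -1.8, -0.2]
width: 87.9
```

```bash
sed -i 's/^YS,/S=[(a+1,b+1.2) for a,b in S]\nYS,/' go.py; python3 -c "
from go import *
go(S[0],82,YS)"
```

```text
t1.0 p [ 455.3 -269.2  237.8] yaw -60.5 tilt [-0.0028  0.0046] w87.9 F [-0.4 -1.8 -0.2] q6 0.50
 shift now (cm) [ 0.69  0.49 15.58]
 turn -0.19  after turn shift [ 0.61  0.49 15.58]
```

>>> arm_command(
  increments=[
    [[0.65,0.5,0],0],
    [[0,0,3.5],0],
    [[0,0,3.5],0],
    [[0,0,0],0],
  ],
)

```text
t: 1.4
ee_pos: [453.7, -281.2, 167.1]
orientation: [-2.714, 1.58, 0.002]
ft_force: [-0.8, 0.5, -0.2]
width: 87.7
```

```bash
python3 -c "
from go import *
go(S[0],82,YS)
cv2.imwrite('pics/a.png',np.hstack([cv2.resize(get_image(n)[...,::-1][y:y+160,x:x+140],None,fx=2.8,fy=2.8) for n,x,y in(('top',290,130),('scene',280,90))]))"
```

```text
t1.4 p [ 453.7 -281.2  167.1] yaw -60.4 tilt [-0.0006  0.0015] w87.7 F [-0.8  0.5 -0.2] q6 0.48
 shift now (cm) [-0.35 -0.24  8.51]
 turn -0.12  after turn shift [-0.36 -0.24  8.51]
```

View pics/a.png

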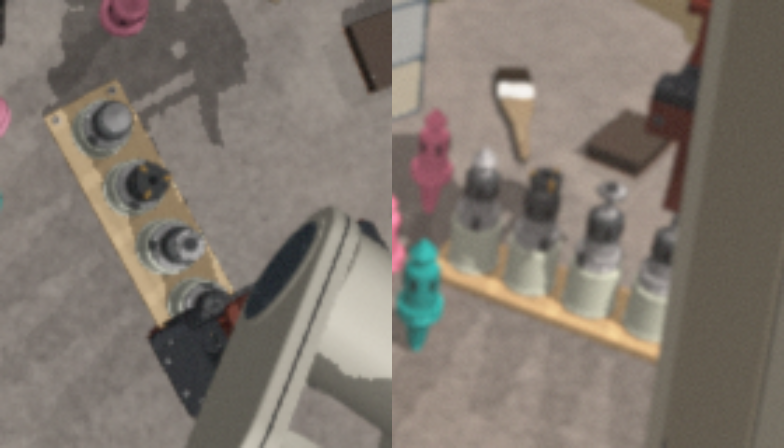

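The gripper is over the first (straight) cutter and clear of its neighbours, so I'll lower it now.

>>> arm_command(
  increments=[
    [[-0.35,-0.25,0],0],
    [[0,0,0],0],
    [[0,0,3],0],
    [[0,0,3],0],
    [[0,0,2],0],
    [[0,0,0],0],
    [[0,0,0],0],
  ],
)

```text
t: 2.2
ee_pos: [463.0, -284.5, 99.2]
orientation: [2.713, -1.584, 0.036]
ft_force: [0.0, 0.1, -0.1]
width: 88.0
```

```bash
python3 -c "
from go import *
go(S[0],82,YS)"
```

```text
t2.2 p [ 463.  -284.5   99.2] yaw -60.6 tilt [ 0.0199 -0.0119] w88.0 F [ 0.   0.1 -0.1] q6 0.48
 shift now (cm) [-1.14  0.43  1.7 ]
 turn -0.26  after turn shift [-1.1   0.41  1.72]
```

>>> arm_command(
  increments=[
    [[-0.5,0.2,0],0],
    [[-0.5,0.2,0],0],
    [[0,0,0],0],
    [[0,0,0],0],
  ],
)

```text
t: 2.6
ee_pos: [455.8, -278.4, 103.4]
orientation: [2.712, -1.583, 0.047]
ft_force: [-0.4, 0.0, 0.7]
width: 88.2
```

```bash
python3 -c "
from go import *
go(S[0],82,YS)"
```

```text
t2.6 p [ 455.8 -278.4  103.4] yaw -60.6 tilt [ 0.0256 -0.0155] w88.2 F [-0.4  0.   0.7] q6 0.48
 shift now (cm) [-0.28  0.12  2.13]
 turn -0.26  after turn shift [-0.22  0.09  2.14]
```

>>> arm_command(
  increments=[
    [[0,0,0],0],
    [[0,0,0],0],
    [[0,0,0],0],
    [[0,0,0],0],
    [[0,0,0],0],
  ],
)

```text
t: 3.1
ee_pos: [456.4, -278.7, 104.1]
orientation: [2.712, -1.583, 0.049]
ft_force: [0.3, -0.4, 0.3]
width: 88.0
```

```bash
python3 -c "
from go import *
go(S[0],82,YS)"
```

```text
t3.1 p [ 456.4 -278.7  104.1] yaw -60.6 tilt [ 0.0267 -0.0162] w88.0 F [ 0.3 -0.4  0.3] q6 0.48
 shift now (cm) [-0.33  0.15  2.2 ]
 turn -0.26  after turn shift [-0.27  0.12  2.21]
```

>>> arm_command(
  increments=[
    [[0,0,-4],0],
    [[0,0,-4],0],
    [[0,0,0],0],
    [[0,0,0],0],
  ],
)

```text
t: 3.5
ee_pos: [453.3, -276.9, 184.7]
orientation: [2.713, -1.584, 0.042]
ft_force: [-1.1, -0.0, -0.5]
width: 88.1
```

```bash
python3 -c "
from go import *
go(S[0],82,YS)"
```

```text
t3.5 p [ 453.3 -276.9  184.7] yaw -60.6 tilt [ 0.0231 -0.0139] w88.1 F [-1.1 -0.  -0.5] q6 0.49
 shift now (cm) [-0.21  0.08 10.27]
 turn -0.26  after turn shift [ 0.04 -0.06 10.27]
```

>>> arm_command(
  increments=[
    [[0,0,2],0],
    [[0,0,2],0],
    [[0,0,1.5],0],
    [[0,0,1],0],
    [[0,0,0.5],0],
    [[0,0,0],0],
  ],
)

```text
t: 4.1
ee_pos: [453.2, -276.7, 107.8]
orientation: [2.713, -1.584, 0.035]
ft_force: [-0.5, 0.5, 0.2]
width: 87.6
```

```bash
python3 -c "
from go import *
go(S[0],82,YS)"
```

```text
t4.1 p [ 453.2 -276.7  107.8] yaw -60.6 tilt [ 0.0189 -0.0113] w87.6 F [-0.5  0.5  0.2] q6 0.48
 shift now (cm) [ 0.01 -0.04  2.58]
 turn -0.25  after turn shift [ 0.06 -0.07  2.58]
```

>>> arm_command(
  increments=[
    [[0,0,0.8],0],
    [[0,0,0.8],0],
    [[0,0,0.6],0],
    [[0,0,0.3],0],
    [[0,0,0],0],
  ],
)

```text
t: 4.6
ee_pos: [454.4, -277.5, 81.6]
orientation: [2.713, -1.584, 0.038]
ft_force: [-0.4, 0.3, -0.0]
width: 87.7
```

```bash
python3 -c "
from go import *
go(S[0],82,YS)"
```

```text
t4.6 p [ 454.4 -277.5   81.6] yaw -60.6 tilt [ 0.0206 -0.0123] w87.7 F [-0.4  0.3 -0. ] q6 0.48
 shift now (cm) [-0.08  0.01 -0.04]
 turn -0.26  after turn shift [-0.08  0.01 -0.04]
```

>>> arm_command(
  increments=[
    [[0,0,0],0],
    [[0,0,0],0],
    [[0,0,0],0],
    [[0,0,0],0],
    [[0,0,0],0],
    [[0,0,0],0],
    [[0,0,0],0],
    [[0,0,0],0],
  ],
  gripper=0,
)

```text
t: 5.4
ee_pos: [454.5, -277.2, 82.7]
orientation: [-2.712, 1.584, -0.038]
ft_force: [-0.8, 3.0, 2.9]
width: 31.9
```

```bash
python3 -c "
from go import *
go(S[0],240,YS)"
```

```text
t5.4 p [ 454.5 -277.2   82.7] yaw -60.6 tilt [ 0.0209 -0.0119] w31.9 F [-0.8  3.   2.9] q6 0.48
 shift now (cm) [  0.28  -0.16 -15.73]
 turn -0.28  after turn shift [ -0.05   0.03 -15.73]
```

The jaws are on the chuck at 31.9 mm, and it should be 32. Lifting.

>>> arm_command(
  increments=[
    [[0,0,-0.5],0],
    [[0,0,-1],0],
    [[0,0,-1.5],0],
    [[0,0,-2.5],0],
    [[0.05,0,-3],0],
    [[0.1,0,-3],0],
    [[0.1,0,-2],0],
    [[0,0,-1.5],0],
    [[0,0,-0.8],0],
    [[0,0,0],0],
  ],
)

```text
t: 6.4
ee_pos: [450.8, -277.5, 250.0]
orientation: [2.712, -1.583, 0.038]
ft_force: [-0.2, 0.8, -3.4]
width: 31.2
```

```bash
python3 -c "
from go import *
go(RK[0],240,YR)"
```

```text
t6.4 p [ 450.8 -277.5  250. ] yaw -60.6 tilt [ 0.02   -0.0134] w31.2 F [-0.2  0.8 -3.4] q6 0.48
 shift now (cm) [-47.8  -36.18   0.37]
 turn -74.25  after turn shift [ 21.86 -55.81   1.  ]
```

>>> arm_command(
  increments=[
    [[0,0,0],-4],
    [[0,0,0],-7],
    [[0,0,0],-7],
    [[0,0,0],-7],
    [[0,0,0],-7],
    [[0,0,0],-7],
    [[0,0,0],-7],
    [[0,0,0],-7],
    [[0,0,0],-7],
    [[0,0,0],-5],
    [[0,0,0],-4],
    [[0,0,0],-2.5],
    [[0,0,0],-1.5],
    [[0,0,0],0],
  ],
)

```text
t: 7.8
ee_pos: [442.8, -273.0, 235.8]
orientation: [3.112, 0.425, -0.002]
ft_force: [0.1, 1.0, -3.7]
width: 31.6
```

```bash
python3 -c "
from go import *
go(RK[0],240,YR)"
```

```text
t7.8 p [ 442.8 -273.   235.8] yaw 15.5 tilt [-0.0008 -0.0012] w31.6 F [ 0.1  1.  -3.7] q6 -0.84
 shift now (cm) [ 24.29 -54.43  -0.5 ]
 turn 1.84  after turn shift [ 22.53 -55.19  -0.42]
```

>>> arm_command(
  increments=[
    [[0.8,-1.8,0],0],
    [[1.2,-2.7,0],0],
    [[1.6,-3.7,0],0],
    [[1.6,-3.7,0],0.3],
    [[1.6,-3.7,0],0.3],
    [[1.6,-3.7,0],0.3],
    [[1.6,-3.7,0],0.3],
    [[1.6,-3.7,0],0.3],
    [[1.6,-3.7,0],0.3],
    [[1.6,-3.7,0],0],
    [[1.6,-3.7,0],0],
    [[1.6,-3.7,0],0],
    [[1.6,-3.7,0],0],
    [[1.2,-2.7,0],0],
    [[0.8,-1.8,0],0],
    [[0.4,-0.9,0],0],
    [[0,0,0],0],
  ],
)

```text
t: 9.5
ee_pos: [536.0, 291.4, 229.3]
orientation: [3.12, 0.342, -0.007]
ft_force: [0.8, -1.1, -2.6]
width: 31.6
```

```bash
python3 -c "
from go import *
go(RK[0],140,YR)"
```

```text
t9.5 p [536.  291.4 229.3] yaw 12.5 tilt [-0.0043 -0.0032] w31.6 F [ 0.8 -1.1 -2.6] q6 0.26
 shift now (cm) [ 0.1  -2.58  8.92]
 turn -1.18  after turn shift [ 0.11 -2.56  8.93]
```

>>> arm_command(
  increments=[
    [[0,-0.8,1],-0.6],
    [[0.1,-0.8,2],-0.4],
    [[0,-0.6,2],0],
    [[0,-0.3,1.5],0],
    [[0,0,1],0],
    [[0,0,0.6],0],
    [[0,0,0],0],
  ],
)

```text
t: 10.2
ee_pos: [530.1, 310.2, 143.0]
orientation: [3.116, 0.362, -0.011]
ft_force: [0.1, 0.6, -3.1]
width: 31.4
```

```bash
python3 -c "
from go import *
go(RK[0],125,YR)
cv2.imwrite('pics/b.png',np.hstack([cv2.resize(get_image(n)[...,::-1][y:y+130,x:x+140],None,fx=2.8,fy=2.8) for n,x,y in(('top',90,120),('scene',90,180))]))"
```

```text
t10.2 p [530.1 310.2 143. ] yaw 13.3 tilt [-0.0063 -0.0057] w31.4 F [ 0.1  0.6 -3.1] q6 0.28
 shift now (cm) [ 0.25 -0.59  1.79]
 turn -0.44  after turn shift [ 0.24 -0.59  1.8 ]
```

View pics/b.png

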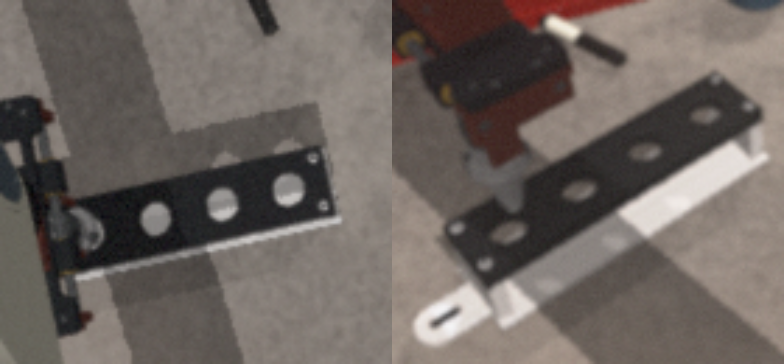

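>>> arm_command(
  increments=[
    [[0.12,-0.3,0],-0.3],
    [[0.1,-0.25,0],0],
    [[0,0,0.5],0],
    [[0,0,0.8],0],
    [[0,0,0.5],0],
    [[0,0,0],0],
  ],
)

```text
t: 10.9
ee_pos: [533.3, 317.9, 127.2]
orientation: [3.117, 0.372, -0.001]
ft_force: [-0.1, -0.6, -3.0]
width: 31.3
```

```bash
python3 -c "
from go import *
go(RK[0],82,YR)"
```

```text
t10.9 p [533.3 317.9 127.2] yaw 13.6 tilt [-0.0003 -0.0023] w31.3 F [-0.1 -0.6 -3. ] q6 0.28
 shift now (cm) [-0.25  0.08  4.52]
 turn -0.1  after turn shift [-0.25  0.08  4.52]
```

>>> arm_command(
  increments=[
    [[-0.18,0.06,0],0],
    [[0,0,0.3],0],
    [[0,0,0.6],0],
    [[0,0,0.6],0],
    [[0,0,0.4],0],
    [[0,0,0],0],
  ],
)

```text
t: 11.5
ee_pos: [531.2, 316.5, 106.1]
orientation: [3.117, 0.371, -0.002]
ft_force: [0.4, 0.0, -2.8]
width: 31.8
```

```bash
python3 -c "
from go import *
go(RK[0],82,YR)"
```

```text
t11.5 p [531.2 316.5 106.1] yaw 13.6 tilt [-0.0011 -0.0027] w31.8 F [ 0.4  0.  -2.8] q6 0.28
 shift now (cm) [-0.02 -0.01  2.41]
 turn -0.12  after turn shift [-0.02 -0.01  2.41]
```

>>> arm_command(
  increments=[
    [[0,0,0.4],0],
    [[0,0,0.6],0],
    [[0,0,0.6],0],
    [[0,0,0.3],0],
    [[0,0,0],0],
  ],
)

```text
t: 12.0
ee_pos: [531.6, 316.8, 85.4]
orientation: [3.118, 0.371, -0.001]
ft_force: [-0.7, 0.4, -3.2]
width: 31.8
```

```bash
python3 -c "
from go import *
go(RK[0],80.5,YR)"
```

```text
t12.0 p [531.6 316.8  85.4] yaw 13.6 tilt [-0.0004 -0.002 ] w31.8 F [-0.7  0.4 -3.2] q6 0.28
 shift now (cm) [-0.07  0.02  0.49]
 turn -0.12  after turn shift [-0.07  0.02  0.49]
```

No contact forces yet. The last few millimetres:

>>> arm_command(
  increments=[
    [[0,0,0.15],0],
    [[0,0,0.2],0],
    [[0,0,0.15],0],
    [[0,0,0],0],
  ],
)

```text
t: 12.4
ee_pos: [531.8, 317.4, 80.9]
orientation: [3.118, 0.371, 0.0]
ft_force: [-1.2, 1.2, -3.1]
width: 31.4
```

```bash
python3 -c "
from go import *
go(RK[0],80.5,YR)"
```

```text
t12.4 p [531.8 317.4  80.9] yaw 13.6 tilt [ 0.0002 -0.0011] w31.4 F [-1.2  1.2 -3.1] q6 0.28
 shift now (cm) [-0.1   0.07  0.04]
 turn -0.13  after turn shift [-0.1   0.07  0.04]
```

>>> arm_command(
  increments=[
    [[0,0,0.05],0],
    [[0,0,0.05],0],
    [[0,0,0],0],
  ],
)

```text
t: 12.7
ee_pos: [531.9, 317.4, 80.9]
orientation: [3.119, 0.371, 0.001]
ft_force: [-0.9, 0.5, -2.7]
width: 31.0
```

>>> arm_command(
  increments=[
    [[0,0,0],0],
    [[0,0,0],0],
    [[0,0,0],0],
    [[0,0,0],0],
    [[0,0,0],0],
  ],
  gripper=1,
)

```text
t: 13.2
ee_pos: [533.1, 317.5, 81.0]
orientation: [3.119, 0.372, 0.004]
ft_force: [0.4, -0.8, 0.6]
width: 68.1
```

>>> arm_command(
  increments=[
    [[0,0,-0.5],0],
    [[0,0,-1.5],0],
    [[0,0,-3],0],
    [[0,0,-4],0],
    [[0,0,-4],0],
    [[0,0,-2],0],
    [[0,0,-1],0],
    [[0,0,0],0],
  ],
)

```text
t: 14.0
ee_pos: [532.7, 317.7, 253.6]
orientation: [-3.119, -0.372, -0.009]
ft_force: [0.7, -0.0, 0.1]
width: 88.1
```

```bash
python3 -c "
from go import *
go(S[1],230,YS)
cv2.imwrite('pics/c.png',np.hstack([cv2.resize(get_image(n)[...,::-1][y:y+130,x:x+140],None,fx=2.8,fy=2.8) for n,x,y in(('top',90,120),('scene',90,180))]))"
```

```text
t14.0 p [532.7 317.7 253.6] yaw 13.6 tilt [0.0055 0.001 ] w88.1 F [ 0.7 -0.   0.1] q6 0.28
 shift now (cm) [-15.87  54.28   2.29]
 turn 73.89  after turn shift [47.75 30.3   2.36]
```

View pics/c.png

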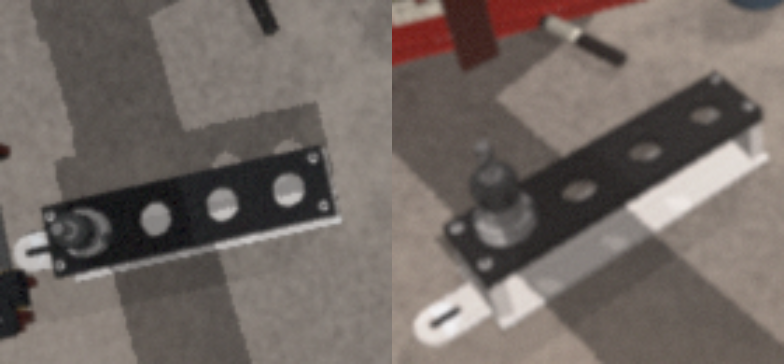

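The straight cutter is seated upright in the hole by the tongue, with its flange flat. Now the second cutter (slotting).

>>> arm_command(
  increments=[
    [[-0.6,2,0],0],
    [[-0.9,3,0],0],
    [[-1.2,4.1,0],0],
    [[-1.2,4.1,0],0],
    [[-1.2,4.1,0],0],
    [[-1.2,4.1,0],0],
    [[-1.2,4.1,0],0],
    [[-1.2,4.1,0],0],
    [[-1.2,4.1,0],0],
    [[-1.2,4.1,0],0],
    [[-1.2,4.1,0],0],
    [[-1.2,4.1,0],0],
    [[-1.0,3.4,0],0],
    [[-0.7,2.4,0],0],
    [[-0.4,1.2,0],0],
    [[0,0,0],0],
  ],
)

```text
t: 15.7
ee_pos: [479.9, -266.0, 228.8]
orientation: [-3.114, -0.37, 0.068]
ft_force: [-0.1, -0.2, 0.2]
width: 87.7
```

>>> arm_command(
  increments=[
    [[0,0,0],4],
    [[0,0,0],7],
    [[0,0,0],7],
    [[0,0,0],7],
    [[0,0,0],7],
    [[0,0,0],7],
    [[0,0,0],7],
    [[0,0,0],7],
    [[0,0,0],7],
    [[0,0,0],5],
    [[0,0,0],4],
    [[0,0,0],2],
    [[0,0,0],1],
    [[0,0,0],0],
  ],
)

```text
t: 17.1
ee_pos: [471.7, -245.0, 219.7]
orientation: [2.693, -1.576, -0.096]
ft_force: [0.4, -0.1, 1.3]
width: 87.9
```

```bash
python3 -c "
from go import *
go(S[1],160,YS)"
```

```text
t17.1 p [ 471.7 -245.   219.7] yaw -60.7 tilt [-0.0633  0.0139] w87.9 F [ 0.4 -0.1  1.3] q6 0.58
 shift now (cm) [ 2.14 -3.18  5.74]
 turn -0.42  after turn shift [ 1.9  -2.88  5.97]
```

>>> arm_command(
  increments=[
    [[1,-1.4,0],0],
    [[0.9,-1.3,0],0],
    [[0,0,3],0],
    [[0,0,3],0],
    [[0,0,0],0],
    [[0,0,0],0],
  ],
)

```text
t: 17.7
ee_pos: [504.1, -245.6, 156.7]
orientation: [2.698, -1.567, -0.095]
ft_force: [0.6, -0.6, -0.1]
width: 87.6
```

```bash
python3 -c "
from go import *
go(S[1],160,YS)"
```

```text
t17.7 p [ 504.1 -245.6  156.7] yaw -60.4 tilt [-0.0622  0.0135] w87.6 F [ 0.6 -0.6 -0.1] q6 0.60
 shift now (cm) [ 0.22 -0.08 -0.35]
 turn -0.05  after turn shift [ 0.23 -0.09 -0.33]
```

>>> arm_command(
  increments=[
    [[0,0,-2],0],
    [[0,0,-4],0],
    [[0,0,-4],0],
    [[0,0,0],0],
    [[0,0,0],0],
  ],
)

```text
t: 18.2
ee_pos: [512.4, -247.2, 265.7]
orientation: [2.7, -1.566, -0.089]
ft_force: [0.2, 0.2, -1.1]
width: 87.6
```

```bash
python3 -c "
from go import *
go(S[1],160,YS); print(get_obs()['qpos'].round(3))"
```

```text
t18.2 p [ 512.4 -247.2  265.7] yaw -60.3 tilt [-0.0586  0.012 ] w87.6 F [ 0.2  0.2 -1.1] q6 0.60
 shift now (cm) [ 0.1   0.07 10.59]
 turn 0.03  after turn shift [-0.31  0.54 10.57]
[-0.462  0.321  1.678 -0.017  1.2    0.595]
```

>>> arm_command(
  increments=[
    [[0,0,3],0],
    [[0,0,5],0],
    [[0,0,0],0],
    [[0,0,0],0],
  ],
)

```text
t: 18.6
ee_pos: [509.4, -247.0, 187.4]
orientation: [2.701, -1.566, -0.08]
ft_force: [0.2, 0.9, 1.1]
width: 87.9
```

```bash
python3 -c "
from go import *
go(S[1],160,YS); print(get_obs()['qpos'].round(3))"
```

```text
t18.6 p [ 509.4 -247.   187.4] yaw -60.2 tilt [-0.0536  0.0095] w87.9 F [0.2 0.9 1.1] q6 0.60
 shift now (cm) [-0.05  0.19  2.75]
 turn 0.06  after turn shift [-0.15  0.3   2.74]
[-0.464  0.405  1.754 -0.018  1.035  0.596]
```

>>> arm_command(
  increments=[
    [[-0.1,0.2,0],0],
    [[0,0,0],0],
    [[0,0,3],0],
    [[0,0,3],0],
    [[0,0,2],0],
    [[0,0,0],0],
    [[0,0,0],0],
  ],
)

```text
t: 19.3
ee_pos: [510.2, -250.2, 116.9]
orientation: [2.702, -1.567, -0.052]
ft_force: [0.7, -0.2, -0.2]
width: 87.4
```

```bash
python3 -c "
from go import *
go(S[1],82,YS); print(get_obs()['qpos'].round(3))"
```

```text
t19.3 p [ 510.2 -250.2  116.9] yaw -60.2 tilt [-0.0376  0.0015] w87.4 F [ 0.7 -0.2 -0.2] q6 0.60
 shift now (cm) [-0.39  0.1   3.51]
 turn 0.08  after turn shift [-0.46  0.21  3.49]
[-0.468  0.498  1.802 -0.02   0.876  0.596]
```

>>> arm_command(
  increments=[
    [[-0.2,0.1,-1],0],
    [[-0.2,0.1,-3],0],
    [[0,0,-3],0],
    [[0,0,-1],0],
    [[0,0,0],0],
    [[0,0,3],0],
    [[0,0,3],0],
    [[0,0,2],0],
    [[0,0,0],0],
    [[0,0,0],0],
  ],
)

```text
t: 20.3
ee_pos: [510.4, -249.4, 127.4]
orientation: [2.703, -1.567, -0.03]
ft_force: [-0.1, 0.4, -0.6]
width: 88.2
```

```bash
python3 -c "
from go import *
go(S[1],82,YS); print(get_obs()['qpos'].round(3))"
```

```text
t20.3 p [ 510.4 -249.4  127.4] yaw -60.2 tilt [-0.0247 -0.0049] w88.2 F [-0.1  0.4 -0.6] q6 0.60
 shift now (cm) [-0.37  0.16  4.55]
 turn 0.09  after turn shift [-0.4   0.27  4.54]
[-0.467  0.476  1.808 -0.02   0.877  0.597]
```

>>> arm_command(
  increments=[
    [[-0.2,0.1,0.5],0],
    [[-0.2,0.1,1.2],0],
    [[0,0,1.2],0],
    [[0,0,0.8],0],
    [[0,0,0.3],0],
    [[0,0,0],0],
  ],
)

```text
t: 20.9
ee_pos: [506.4, -247.4, 86.2]
orientation: [2.704, -1.567, -0.025]
ft_force: [-0.4, 0.6, 0.5]
width: 87.9
```

```bash
python3 -c "
from go import *
go(S[1],82,YS)"
```

```text
t20.9 p [ 506.4 -247.4   86.2] yaw -60.2 tilt [-0.0218 -0.0063] w87.9 F [-0.4  0.6  0.5] q6 0.60
 shift now (cm) [-0.03  0.01  0.42]
 turn 0.1  after turn shift [-0.04  0.02  0.42]
```

>>> arm_command(
  increments=[
    [[0,0,0.2],0],
    [[0,0,0.2],0],
    [[0,0,0],0],
  ],
)

```text
t: 21.2
ee_pos: [506.8, -247.7, 82.2]
orientation: [2.704, -1.567, -0.023]
ft_force: [-0.2, -0.5, -0.4]
width: 87.7
```

>>> arm_command(
  increments=[
    [[0,0,0],0],
    [[0,0,0],0],
    [[0,0,0],0],
    [[0,0,0],0],
    [[0,0,0],0],
    [[0,0,0],0],
    [[0,0,0],0],
    [[0,0,0],0],
  ],
  gripper=0,
)

```text
t: 22.0
ee_pos: [506.9, -247.3, 83.0]
orientation: [2.704, -1.568, -0.023]
ft_force: [-1.3, 3.8, 1.6]
width: 31.6
```

```bash
python3 -c "
from go import *
go(S[1],240,YS)"
```

```text
t22.0 p [ 506.9 -247.3   83. ] yaw -60.2 tilt [-0.0209 -0.0062] w31.6 F [-1.3  3.8  1.6] q6 0.60
 shift now (cm) [ -0.13   0.39 -15.69]
 turn 0.09  after turn shift [ -0.05   0.06 -15.7 ]
```

>>> arm_command(
  increments=[
    [[0,0,-0.5],0],
    [[0,0,-1],0],
    [[0,0,-1.5],0],
    [[0,0,-2.5],0],
    [[0,0,-3],0],
    [[0,0,-3],0],
    [[0,0,-2],0],
    [[0,0,-1.5],0],
    [[0,0,-0.8],0],
    [[0,0,0],0],
  ],
)

```text
t: 23.0
ee_pos: [508.8, -246.4, 249.8]
orientation: [2.703, -1.567, -0.025]
ft_force: [-0.2, 0.6, -3.4]
width: 31.4
```

>>> arm_command(
  increments=[
    [[0,0,0],-3],
    [[0,0,0],-6],
    [[0,0,0],-6.5],
    [[0,0,0],-6.5],
    [[0,0,0],-6.5],
    [[0,0,0],-6.5],
    [[0,0,0],-6.5],
    [[0,0,0],-6.5],
    [[0,0,0],-6.5],
    [[0,0,0],-6.5],
    [[0,0,0],-5],
    [[0,0,0],-4],
    [[0,0,0],-2],
    [[0,0,0],-1],
    [[0,0,0],0],
  ],
)

```text
t: 24.5
ee_pos: [499.3, -242.6, 233.5]
orientation: [-3.1, -0.432, 0.073]
ft_force: [1.6, -0.4, -3.4]
width: 31.8
```

```bash
python3 -c "
from go import *
go(RK[1],230,YR)"
```

```text
t24.5 p [ 499.3 -242.6  233.5] yaw 15.9 tilt [-0.0474  0.0045] w31.8 F [ 1.6 -0.4 -3.4] q6 -0.73
 shift now (cm) [ 18.17 -46.92   0.36]
 turn 2.2  after turn shift [ 16.36 -47.59   0.35]
```

>>> arm_command(
  increments=[
    [[0.7,-1.8,0],0],
    [[1.0,-2.7,0],0],
    [[1.4,-3.7,0],0.3],
    [[1.4,-3.7,0],0.3],
    [[1.4,-3.7,0],0.3],
    [[1.4,-3.7,0],0],
    [[1.4,-3.7,0],0],
    [[1.4,-3.7,0],0],
    [[1.4,-3.7,0],0],
    [[1.4,-3.7,0],0],
    [[1.4,-3.7,0],0],
    [[1.2,-3.0,0],0],
    [[1.0,-2.5,0],0],
    [[0.7,-1.8,0],0],
    [[0.3,-0.8,0],0],
    [[0,0,0],0],
  ],
)

```text
t: 26.1
ee_pos: [551.4, 264.2, 227.3]
orientation: [-3.108, -0.381, 0.08]
ft_force: [0.2, -0.6, -4.0]
width: 31.2
```

```bash
python3 -c "
from go import *
go(RK[1],145,YR)"
```

```text
t26.1 p [551.4 264.2 227.3] yaw 14.0 tilt [-0.0517  0.0028] w31.2 F [ 0.2 -0.6 -4. ] q6 0.16
 shift now (cm) [-0.3   0.54  8.25]
 turn 0.3  after turn shift [-0.71  0.41  8.23]
```

>>> arm_command(
  increments=[
    [[-0.2,0.4,0],0.2],
    [[0,0,0],0],
    [[0,0,3],0],
    [[0,0,3],0],
    [[0,0,2],0],
    [[0,0,0],0],
    [[0,0,0],0],
  ],
)

```text
t: 26.8
ee_pos: [547.3, 252.5, 147.2]
orientation: [-3.111, -0.363, 0.077]
ft_force: [0.6, 0.4, -3.6]
width: 31.6
```

```bash
python3 -c "
from go import *
go(RK[1],125,YR)"
```

```text
t26.8 p [547.3 252.5 147.2] yaw 13.3 tilt [-0.0496  0.0024] w31.6 F [ 0.6  0.4 -3.6] q6 0.15
 shift now (cm) [ 0.07 -0.59  2.22]
 turn -0.39  after turn shift [-0.03 -0.62  2.22]
```

>>> arm_command(
  increments=[
    [[0,-0.3,0],-0.3],
    [[0,-0.25,0],0],
    [[0,0,0.5],0],
    [[0,0,0.9],0],
    [[0,0,0.5],0],
    [[0,0,0],0],
  ],
)

```text
t: 27.4
ee_pos: [547.6, 258.8, 131.3]
orientation: [-3.109, -0.37, 0.066]
ft_force: [-0.1, 1.0, -3.7]
width: 31.5
```

```bash
python3 -c "
from go import *
go(RK[1],81,YR)
cv2.imwrite('pics/d.png',np.hstack([cv2.resize(get_image(n)[...,::-1][y:y+130,x:x+140],None,fx=2.8,fy=2.8) for n,x,y in(('top',90,120),('scene',90,180))]))"
```

```text
t27.4 p [547.6 258.8 131.3] yaw 13.6 tilt [-0.0431  0.0052] w31.5 F [-0.1  1.  -3.7] q6 0.16
 shift now (cm) [-0.    0.06  5.03]
 turn -0.11  after turn shift [-0.21 -0.02  5.03]
```

View pics/d.png

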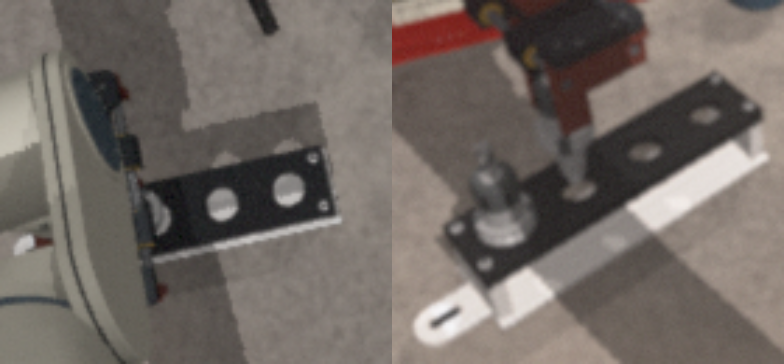

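>>> arm_command(
  increments=[
    [[0,0,0.5],0],
    [[0,0,0.8],0],
    [[0,0,0.8],0],
    [[0,0,0.4],0],
    [[0,0,0],0],
  ],
)

```text
t: 28.0
ee_pos: [546.7, 259.0, 104.5]
orientation: [-3.109, -0.37, 0.065]
ft_force: [0.1, -1.1, -3.3]
width: 31.5
```

```bash
python3 -c "
from go import *
go(RK[1],81,YR)"
```

```text
t28.0 p [546.7 259.  104.5] yaw 13.6 tilt [-0.0427  0.0054] w31.5 F [ 0.1 -1.1 -3.3] q6 0.16
 shift now (cm) [-0.04  0.06  2.35]
 turn -0.12  after turn shift [-0.13  0.02  2.35]
```

>>> arm_command(
  increments=[
    [[0,0,0.4],0],
    [[0,0,0.7],0],
    [[0,0,0.5],0],
    [[0,0,0.3],0],
    [[0,0,0],0],
  ],
)

```text
t: 28.5
ee_pos: [545.9, 259.1, 83.7]
orientation: [-3.109, -0.37, 0.065]
ft_force: [0.5, 0.2, -3.2]
width: 31.5
```

```bash
python3 -c "
from go import *
go(RK[1],81,YR)"
```

```text
t28.5 p [545.9 259.1  83.7] yaw 13.6 tilt [-0.0426  0.0054] w31.5 F [ 0.5  0.2 -3.2] q6 0.16
 shift now (cm) [-0.05  0.05  0.27]
 turn -0.12  after turn shift [-0.06  0.05  0.27]
```

>>> arm_command(
  increments=[
    [[0,0,0.15],0],
    [[0,0,0.1],0],
    [[0,0,0],0],
  ],
)

```text
t: 28.8
ee_pos: [546.2, 259.4, 82.1]
orientation: [-3.108, -0.37, 0.064]
ft_force: [-0.5, -0.1, -3.6]
width: 31.5
```

>>> arm_command(
  increments=[
    [[0,0,0],0],
    [[0,0,0],0],
    [[0,0,0],0],
    [[0,0,0],0],
    [[0,0,0],0],
    [[0,0,0],0],
    [[0,0,0],0],
  ],
  gripper=1,
)

```text
t: 29.5
ee_pos: [548.0, 260.1, 83.7]
orientation: [-3.107, -0.369, 0.058]
ft_force: [-0.2, -0.9, -0.5]
width: 84.2
```

>>> arm_command(
  increments=[
    [[0,0,-0.5],0],
    [[0,0,-1.5],0],
    [[0,0,-3],0],
    [[0,0,-4],0],
    [[0,0,-4],0],
    [[0,0,-2],0],
    [[0,0,-1],0],
    [[0,0,0],0],
  ],
)

```text
t: 30.3
ee_pos: [554.4, 258.8, 255.9]
orientation: [-3.107, -0.369, 0.054]
ft_force: [0.8, 0.4, -0.2]
width: 87.9
```

```bash
python3 -c "
from go import *
go(S[2],235,YS)
cv2.imwrite('pics/e.png',np.hstack([cv2.resize(get_image(n)[...,::-1][y:y+130,x:x+140],None,fx=2.8,fy=2.8) for n,x,y in(('top',90,120),('scene',90,180))]))"
```

```text
t30.3 p [554.4 258.8 255.9] yaw 13.6 tilt [-0.0359  0.0083] w87.9 F [ 0.8  0.4 -0.2] q6 0.16
 shift now (cm) [-10.72  46.41   1.68]
 turn 73.88  after turn shift [41.56 23.25  2.09]
```

View pics/e.png

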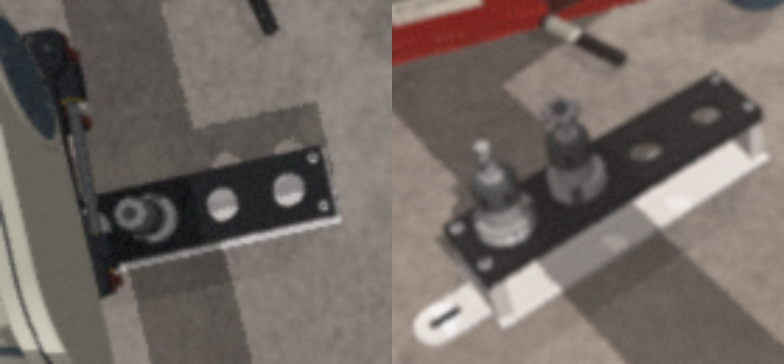

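The slotting cutter is seated in hole 2. I'll go back more slowly this time, to limit how far the tool tilts.

>>> arm_command(
  increments=[
    [[-0.2,1,0],0],
    [[-0.4,2,0],0],
    [[-0.7,2.9,0],0],
    [[-0.7,2.9,0],0],
    [[-0.7,2.9,0],0],
    [[-0.7,2.9,0],0],
    [[-0.7,2.9,0],0],
    [[-0.7,2.9,0],0],
    [[-0.7,2.9,0],0],
    [[-0.7,2.9,0],0],
    [[-0.7,2.9,0],0],
    [[-0.7,2.9,0],0],
    [[-0.7,2.9,0],0],
    [[-0.7,2.9,0],0],
    [[-0.7,2.9,0],0],
    [[-0.7,2.9,0],0],
    [[-0.5,2,0],0],
    [[-0.3,1.2,0],0],
    [[-0.1,0.6,0],0],
    [[0,0,0],0],
  ],
)

```text
t: 32.4
ee_pos: [532.0, -256.5, 219.1]
orientation: [-3.095, -0.368, 0.149]
ft_force: [-0.8, -0.2, 0.0]
width: 87.7
```

```bash
python3 -c "
from go import *
go(S[2],235,YS)"
```

```text
t32.4 p [ 532.  -256.5  219.1] yaw 13.7 tilt [-0.0971  0.0095] w87.7 F [-0.8 -0.2  0. ] q6 -0.67
 shift now (cm) [ 3.31 -3.24 -1.8 ]
 turn 73.96  after turn shift [-2.1  -4.22 -1.59]
```

>>> arm_command(
  increments=[
    [[0,0,-0.5],4],
    [[0,0,-0.5],7],
    [[0,0,0],7],
    [[0,0,0],7],
    [[0,0,0],7],
    [[0,0,0],7],
    [[0,0,0],7],
    [[0,0,0],7],
    [[0,0,0],7],
    [[0,0,0],5],
    [[0,0,0],4],
    [[0,0,0],2],
    [[0,0,0],1],
    [[0,0,0],0],
  ],
)

```text
t: 33.8
ee_pos: [531.7, -239.9, 226.2]
orientation: [2.676, -1.561, -0.153]
ft_force: [-0.2, 0.7, 0.5]
width: 87.3
```

```bash
python3 -c "
from go import *
go(S[2],160,YS)"
```

```text
t33.8 p [ 531.7 -239.9  226.2] yaw -60.7 tilt [-0.1052  0.0155] w87.3 F [-0.2  0.7  0.5] q6 0.64
 shift now (cm) [-0.22 -3.96  6.34]
 turn -0.39  after turn shift [-0.63 -3.42  6.62]
```

>>> arm_command(
  increments=[
    [[-0.1,-1.5,0],0],
    [[-0.1,-1.5,0],0],
    [[0,0,0],0],
    [[0,0,3],0],
    [[0,0,3],0],
    [[0,0,2],0],
    [[0,0,0],0],
    [[0,0,0],0],
  ],
)

```text
t: 34.6
ee_pos: [554.0, -218.4, 142.6]
orientation: [2.682, -1.553, -0.148]
ft_force: [-1.0, -0.6, 1.2]
width: 87.8
```

```bash
python3 -c "
from go import *
go(S[2],160,YS);print(get_obs()['qpos'].round(3))"
```

```text
t34.6 p [ 554.  -218.4  142.6] yaw -60.3 tilt [-0.1021  0.014 ] w87.8 F [-1.  -0.6  1.2] q6 0.68
 shift now (cm) [ 0.01 -0.28 -1.77]
 turn 0.02  after turn shift [ 0.12 -0.42 -1.74]
[-0.382  0.523  1.681 -0.029  1.038  0.683]
```

>>> arm_command(
  increments=[
    [[0,0,-3],0],
    [[0,0,-3],0],
    [[0,0,-2],0],
    [[0,0,0],0],
    [[0,0,0],0],
  ],
)

```text
t: 35.1
ee_pos: [564.7, -220.0, 229.5]
orientation: [2.684, -1.552, -0.14]
ft_force: [-0.7, 0.5, -0.2]
width: 87.7
```

```bash
python3 -c "
from go import *
go(S[2],160,YS);print(get_obs()['qpos'].round(3))"
```

```text
t35.1 p [ 564.7 -220.   229.5] yaw -60.2 tilt [-0.0974  0.012 ] w87.7 F [-0.7  0.5 -0.2] q6 0.68
 shift now (cm) [-0.13 -0.13  6.98]
 turn 0.09  after turn shift [-0.54  0.42  6.95]
[-0.378  0.433  1.601 -0.027  1.203  0.681]
```

>>> arm_command(
  increments=[
    [[-2.3,1.9,0],0],
    [[-2.3,1.9,0],0],
    [[0,0,0],0],
    [[0,0,0],0],
  ],
)

```text
t: 35.5
ee_pos: [506.6, -198.2, 232.8]
orientation: [2.683, -1.551, -0.144]
ft_force: [-0.6, -0.0, -0.1]
width: 88.0
```

```bash
python3 -c "
from go import *
go(S[2],160,YS);print(get_obs()['qpos'].round(3))"
```

```text
t35.5 p [ 506.6 -198.2  232.8] yaw -60.2 tilt [-0.0994  0.0128] w88.0 F [-0.6 -0.  -0.1] q6 0.68
 shift now (cm) [ 4.67 -4.09  6.71]
 turn 0.1  after turn shift [ 4.23 -3.54  7.28]
[-0.381  0.339  1.737 -0.027  1.163  0.68 ]
```

>>> arm_command(
  increments=[
    [[2.3,-1.9,0],0],
    [[2.3,-1.9,0],0],
    [[0,0,0],0],
    [[0,0,0],0],
  ],
)

```text
t: 35.9
ee_pos: [564.6, -220.1, 224.3]
orientation: [2.683, -1.551, -0.147]
ft_force: [-0.3, 0.1, -0.9]
width: 87.6
```

```bash
python3 -c "
from go import *
go(S[2],160,YS);print(get_obs()['qpos'].round(3))"
```

```text
t35.9 p [ 564.6 -220.1  224.3] yaw -60.2 tilt [-0.1015  0.0136] w87.6 F [-0.3  0.1 -0.9] q6 0.68
 shift now (cm) [-0.14 -0.11  6.47]
 turn 0.08  after turn shift [-0.54  0.41  6.43]
[-0.379  0.44   1.602 -0.027  1.199  0.681]
```

>>> arm_command(
  increments=[
    [[-3.5,-2,0],0],
    [[-3.5,-2,0],0],
    [[-3.5,-2,0],0],
    [[-3.5,-2,0],0],
    [[0,0,0],0],
  ],
)

```text
t: 36.4
ee_pos: [561.3, -54.8, 224.4]
orientation: [2.678, -1.556, -0.153]
ft_force: [0.4, -0.0, 1.2]
width: 88.0
```

```bash
python3 -c "
from go import *
go(S[2],160,YS);print(get_obs()['qpos'].round(3))"
```

```text
t36.4 p [561.3 -54.8 224.4] yaw -60.5 tilt [-0.1054  0.0148] w88.0 F [ 0.4 -0.   1.2] q6 0.93
 shift now (cm) [14.39  7.78  6.19]
 turn -0.19  after turn shift [13.98  8.32  6.44]
[-0.12   0.382  1.694  0.002  1.172  0.932]
```

>>> arm_command(
  increments=[
    [[3.5,2,0],0],
    [[3.5,2,0],0],
    [[3.5,2,0],0],
    [[3.5,2,0],0],
    [[0,0,0],0],
  ],
)

```text
t: 36.9
ee_pos: [559.1, -220.1, 221.6]
orientation: [2.683, -1.545, -0.154]
ft_force: [0.1, 0.2, -0.3]
width: 88.1
```

```bash
python3 -c "
from go import *
go(S[2],160,YS);print(get_obs()['qpos'].round(3))"
```

```text
t36.9 p [ 559.1 -220.1  221.6] yaw -60.0 tilt [-0.107   0.0131] w88.1 F [ 0.1  0.2 -0.3] q6 0.68
 shift now (cm) [ 0.13 -0.6   6.13]
 turn 0.27  after turn shift [-0.27 -0.07  6.16]
[-0.381  0.438  1.613 -0.03   1.195  0.677]
```

>>> arm_command(
  increments=[
    [[0,-0.3,2],0],
    [[0,-0.3,3],0],
    [[0,0,3],0],
    [[0,0,2],0],
    [[0,0,0],0],
    [[0,0,0],0],
  ],
)

```text
t: 37.5
ee_pos: [550.8, -217.6, 119.4]
orientation: [2.679, -1.552, -0.154]
ft_force: [1.1, 1.1, 0.2]
width: 87.7
```

```bash
python3 -c "
from go import *
go(S[2],82,YS);print(get_obs()['qpos'].round(3))"
```

```text
t37.5 p [ 550.8 -217.6  119.4] yaw -60.3 tilt [-0.1068  0.0138] w87.7 F [1.1 1.1 0.2] q6 0.69
 shift now (cm) [ 0.6  -0.98  3.64]
 turn -0.02  after turn shift [ 0.35 -0.67  3.74]
[-0.382  0.552  1.697 -0.032  0.998  0.687]
```

>>> arm_command(
  increments=[
    [[0,0,-1],0],
    [[0,0,-3],0],
    [[0,0,-3],0],
    [[0,0,-1],0],
    [[0,0,0],0],
    [[0,0,3],0],
    [[0,0,3],0],
    [[0,0,2],0],
    [[0,0,0],0],
    [[0,0,0],0],
  ],
)

```text
t: 38.5
ee_pos: [554.3, -218.3, 128.3]
orientation: [2.682, -1.552, -0.136]
ft_force: [-0.0, -0.6, 1.0]
width: 87.7
```

```bash
python3 -c "
from go import *
go(S[2],82,YS);print(get_obs()['qpos'].round(3))"
```

```text
t38.5 p [ 554.3 -218.3  128.3] yaw -60.2 tilt [-0.0957  0.0094] w87.7 F [-0.  -0.6  1. ] q6 0.69
 shift now (cm) [ 0.37 -0.75  4.57]
 turn 0.06  after turn shift [ 0.12 -0.39  4.63]
[-0.381  0.54   1.693 -0.032  1.002  0.686]
```

>>> arm_command(
  increments=[
    [[0,0,-4],0],
    [[0,0,-4],0],
    [[0,0,4],0],
    [[0,0,4],0],
    [[0,0,-4],0],
    [[0,0,-4],0],
    [[0,0,4],0],
    [[0,0,4],0],
    [[0,0,0],0],
    [[0,0,0],0],
  ],
)

```text
t: 39.5
ee_pos: [561.4, -220.7, 138.7]
orientation: [2.685, -1.553, -0.117]
ft_force: [0.2, -1.0, 0.8]
width: 87.8
```

```bash
python3 -c "
from go import *
go(S[2],82,YS);print(get_obs()['qpos'].round(3))"
```

```text
t39.5 p [ 561.4 -220.7  138.7] yaw -60.2 tilt [-0.084   0.0048] w87.8 F [ 0.2 -1.   0.8] q6 0.69
 shift now (cm) [-0.18 -0.29  5.68]
 turn 0.1  after turn shift [-0.44  0.11  5.67]
[-0.381  0.53   1.679 -0.031  1.013  0.686]
```

>>> arm_command(
  increments=[
    [[0,0,-5],0],
    [[0,0,5],0],
    [[0,0,-5],0],
    [[0,0,5],0],
    [[0,0,-5],0],
    [[0,0,5],0],
    [[0,0,-5],0],
    [[0,0,5],0],
    [[0,0,-5],0],
    [[0,0,5],0],
    [[0,0,0],0],
  ],
)

```text
t: 40.6
ee_pos: [564.4, -220.8, 142.2]
orientation: [2.675, -1.546, -0.2]
ft_force: [-0.4, 0.0, -0.5]
width: 87.8
```

```bash
python3 -c "
from go import *
go(S[2],82,YS);print(get_obs()['qpos'].round(3))"
```

```text
t40.6 p [ 564.4 -220.8  142.2] yaw -60.3 tilt [-0.1345  0.0249] w87.8 F [-0.4  0.  -0.5] q6 0.68
 shift now (cm) [-0.06 -0.27  6.06]
 turn -0.01  after turn shift [-0.6   0.36  6.02]
[-0.379  0.553  1.631 -0.03   1.092  0.685]
```

>>> arm_command(
  increments=[
    [[0,0,-5],0],
    [[0,0,-5],0],
    [[0,0,5],0],
    [[0,0,5],0],
    [[0,0,-5],0],
    [[0,0,-5],0],
    [[0,0,5],0],
    [[0,0,5],0],
    [[0,0,-5],0],
    [[0,0,-5],0],
    [[0,0,5],0],
    [[0,0,5],0],
    [[0,0,0],0],
  ],
)

```text
t: 41.9
ee_pos: [582.7, -227.1, 175.6]
orientation: [2.684, -1.552, -0.128]
ft_force: [-0.7, 0.1, -0.3]
width: 87.4
```

```bash
python3 -c "
from go import *
go(S[2],82,YS);print(get_obs()['qpos'].round(3))"
```

```text
t41.9 p [ 582.7 -227.1  175.6] yaw -60.2 tilt [-0.0908  0.008 ] w87.4 F [-0.7  0.1 -0.3] q6 0.68
 shift now (cm) [-1.56  0.92  9.55]
 turn 0.13  after turn shift [-2.05  1.63  9.36]
[-0.378  0.517  1.6   -0.029  1.112  0.684]
```

>>> arm_command(
  increments=[
    [[0,0,-5],0],
    [[0,0,-5],0],
    [[0,0,5],0],
    [[0,0,5],0],
    [[0,0,-5],0],
    [[0,0,-5],0],
    [[0,0,5],0],
    [[0,0,5],0],
    [[0,0,-5],0],
    [[0,0,-5],0],
    [[0,0,5],0],
    [[0,0,5],0],
    [[0,0,-5],0],
    [[0,0,-5],0],
    [[0,0,5],0],
    [[0,0,5],0],
    [[-0.5,0.3,0],0],
    [[-0.5,0.3,0],0],
    [[0,0,0],0],
  ],
)

```text
t: 43.8
ee_pos: [597.2, -229.4, 241.3]
orientation: [2.696, -1.559, -0.017]
ft_force: [0.1, 0.1, 0.2]
width: 88.0
```

```bash
python3 -c "
from go import *
go(S[2],82,YS);print(get_obs()['qpos'].round(3))"
```

```text
t43.8 p [ 597.2 -229.4  241.3] yaw -60.1 tilt [-0.023  -0.0177] w88.0 F [0.1 0.1 0.2] q6 0.69
 shift now (cm) [-3.05  2.31 15.99]
 turn 0.23  after turn shift [-2.97  2.78 15.93]
[-0.373  0.433  1.569 -0.027  1.155  0.686]
```

>>> arm_command(
  increments=[
    [[0,0,-5],0],
    [[0,0,-5],0],
    [[0,0,5],0],
    [[0,0,5],0],
    [[-1,0.8,1],0],
    [[-1.2,0.9,1],0],
    [[-0.6,0.5,1],0],
    [[0,0,1],0],
    [[0,0,0],0],
  ],
)

```text
t: 44.7
ee_pos: [573.6, -220.2, 225.3]
orientation: [2.701, -1.561, 0.039]
ft_force: [-1.2, -0.5, 0.2]
width: 87.8
```

```bash
python3 -c "
from go import *
go(S[2],82,YS);print(get_obs()['qpos'].round(3))"
```

```text
t44.7 p [ 573.6 -220.2  225.3] yaw -60.1 tilt [ 0.0111 -0.0309] w87.8 F [-1.2 -0.5  0.2] q6 0.69
 shift now (cm) [-1.46  1.1  14.3 ]
 turn 0.25  after turn shift [-1.    1.19 14.33]
[-0.373  0.395  1.667 -0.028  1.058  0.688]
```

>>> arm_command(
  increments=[
    [[-0.6,0.5,1],0],
    [[-0.6,0.5,2],0],
    [[0,0,2],0],
    [[0,0,2],0],
    [[0,0,1.5],0],
    [[0,0,1],0],
    [[0,0,0.5],0],
    [[0,0,0],0],
  ],
)

```text
t: 45.5
ee_pos: [563.2, -219.4, 123.7]
orientation: [2.702, -1.562, 0.052]
ft_force: [-0.4, -0.7, -0.1]
width: 87.7
```

```bash
python3 -c "
from go import *
go(S[2],82,YS)"
```

```text
t45.5 p [ 563.2 -219.4  123.7] yaw -60.1 tilt [ 0.0189 -0.034 ] w87.7 F [-0.4 -0.7 -0.1] q6 0.69
 shift now (cm) [-0.57  0.32  4.15]
 turn 0.24  after turn shift [-0.41  0.33  4.17]
```

>>> arm_command(
  increments=[
    [[0,0,-5],0],
    [[0,0,5],0],
    [[0,0,-5],0],
    [[0,0,5],0],
    [[-0.3,0.15,0.5],0],
    [[-0.25,0.15,1],0],
    [[0,0,1],0],
    [[0,0,0.8],0],
    [[0,0,0.4],0],
    [[0,0,0],0],
  ],
)

```text
t: 46.5
ee_pos: [560.3, -217.6, 93.3]
orientation: [2.702, -1.561, 0.042]
ft_force: [0.7, -0.4, -0.3]
width: 87.8
```

```bash
python3 -c "
from go import *
go(S[2],82,YS)"
```

```text
t46.5 p [ 560.3 -217.6   93.3] yaw -60.1 tilt [ 0.0127 -0.0315] w87.8 F [ 0.7 -0.4 -0.3] q6 0.69
 shift now (cm) [-0.16  0.16  1.13]
 turn 0.25  after turn shift [-0.12  0.16  1.13]
```

>>> arm_command(
  increments=[
    [[-0.1,0.1,0.4],0],
    [[-0.05,0.05,0.4],0],
    [[0,0,0.3],0],
    [[0,0,0],0],
  ],
)

```text
t: 46.9
ee_pos: [559.0, -217.7, 82.8]
orientation: [2.702, -1.562, 0.046]
ft_force: [0.3, -0.3, 0.7]
width: 88.3
```

>>> arm_command(
  increments=[
    [[0,0,0],0],
    [[0,0,0],0],
    [[0,0,0],0],
    [[0,0,0],0],
    [[0,0,0],0],
    [[0,0,0],0],
    [[0,0,0],0],
    [[0,0,0],0],
  ],
  gripper=0,
)

```text
t: 47.7
ee_pos: [559.2, -217.5, 83.2]
orientation: [2.702, -1.562, 0.045]
ft_force: [-1.3, 1.4, 1.8]
width: 31.7
```

```bash
python3 -c "
from go import *
go(S[2],240,YS)"
```

```text
t47.7 p [ 559.2 -217.5   83.2] yaw -60.1 tilt [ 0.015  -0.0321] w31.7 F [-1.3  1.4  1.8] q6 0.69
 shift now (cm) [  0.5    0.12 -15.67]
 turn 0.23  after turn shift [ -0.06   0.07 -15.68]
```

>>> arm_command(
  increments=[
    [[0,0,-0.5],0],
    [[0,0,-1],0],
    [[0,0,-1.5],0],
    [[0,0,-2.5],0],
    [[0,0,-3],0],
    [[0,0,-3],0],
    [[0,0,-2],0],
    [[0,0,-1.5],0],
    [[0,0,-0.8],0],
    [[0,0,0],0],
  ],
)

```text
t: 48.7
ee_pos: [556.0, -212.1, 255.2]
orientation: [2.702, -1.562, 0.051]
ft_force: [0.5, 0.3, -2.6]
width: 31.7
```

>>> arm_command(
  increments=[
    [[0,0,0],-3],
    [[0,0,0],-6],
    [[0,0,0],-6.5],
    [[0,0,0],-6.5],
    [[0,0,0],-6.5],
    [[0,0,0],-6.5],
    [[0,0,0],-6],
    [[0,0,0],-4],
    [[0,0,0],-3],
    [[0,0,0],-1],
    [[0,0,0],0],
  ],
)

```text
t: 49.8
ee_pos: [549.9, -210.1, 246.8]
orientation: [3.104, -0.246, 0.008]
ft_force: [0.1, -0.2, -2.4]
width: 31.5
```

```bash
python3 -c "
from go import *
go(RK[2],230,-10)"
```

```text
t49.8 p [ 549.9 -210.1  246.8] yaw -9.1 tilt [ 0.0031 -0.0282] w31.5 F [ 0.1 -0.2 -2.4] q6 -0.20
 shift now (cm) [ -5.52 -40.71   0.52]
 turn 0.95  after turn shift [ -6.18 -40.59   1.68]
```

>>> arm_command(
  increments=[
    [[-0.25,-1.8,0],0],
    [[-0.35,-2.7,0],0],
    [[-0.5,-3.7,0],0],
    [[-0.5,-3.7,0],0],
    [[-0.5,-3.7,0],0],
    [[-0.5,-3.7,0],0],
    [[-0.5,-3.7,0],0],
    [[-0.5,-3.7,0],0],
    [[-0.5,-3.7,0],0],
    [[-0.4,-3.2,0],0],
    [[-0.35,-2.5,0],0],
    [[-0.25,-1.8,0],0],
    [[-0.1,-0.9,0],0],
    [[0,0,0],0],
  ],
)

```text
t: 51.2
ee_pos: [561.8, 195.3, 231.5]
orientation: [3.1, -0.277, 0.003]
ft_force: [0.2, -1.1, -3.1]
width: 31.3
```

```bash
python3 -c "
from go import *
go(RK[2],140,-10)"
```

```text
t51.2 p [561.8 195.3 231.5] yaw -10.2 tilt [-0.0004 -0.0289] w31.3 F [ 0.2 -1.1 -3.1] q6 0.52
 shift now (cm) [-0.36 -0.71  9.13]
 turn -0.22  after turn shift [-0.31 -0.45  9.15]
```

>>> arm_command(
  increments=[
    [[-0.15,-0.3,1],0],
    [[-0.15,-0.3,2],0],
    [[0,0,2],0],
    [[0,0,1.8],0],
    [[0,0,1.2],0],
    [[0,0,0.6],0],
    [[0,0,0],0],
  ],
)

```text
t: 51.9
ee_pos: [559.4, 193.4, 139.7]
orientation: [3.098, -0.289, 0.002]
ft_force: [0.4, -0.2, -1.9]
width: 31.4
```

```bash
python3 -c "
from go import *
go(RK[2],81.2,-10)
cv2.imwrite('pics/f.png',np.hstack([cv2.resize(get_image(n)[...,::-1][y:y+130,x:x+140],None,fx=2.8,fy=2.8) for n,x,y in(('top',90,120),('scene',90,180))]))"
```

```text
t51.9 p [559.4 193.4 139.7] yaw -10.7 tilt [-0.0017 -0.0305] w31.4 F [ 0.4 -0.2 -1.9] q6 0.54
 shift now (cm) [-0.14 -0.85  5.83]
 turn -0.66  after turn shift [-0.11 -0.68  5.85]
```

View pics/f.png

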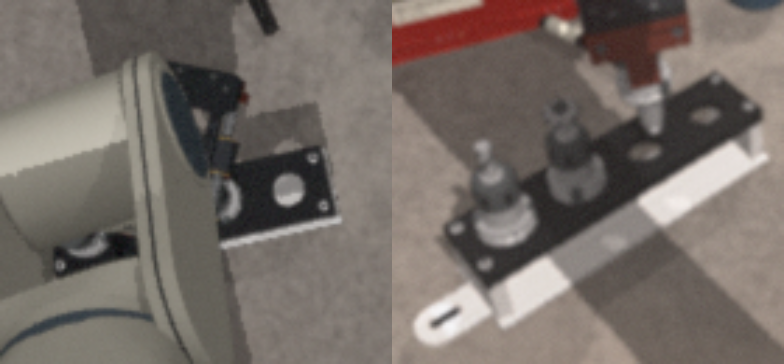

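>>> arm_command(
  increments=[
    [[-0.05,-0.35,0],0],
    [[-0.05,-0.4,0],0],
    [[0,0,0.5],0],
    [[0,0,0.8],0],
    [[0,0,0.5],0],
    [[0,0,0],0],
  ],
)

```text
t: 52.6
ee_pos: [562.4, 202.7, 124.0]
orientation: [3.101, -0.288, 0.012]
ft_force: [-0.6, -0.6, -2.4]
width: 32.0
```

```bash
python3 -c "
from go import *
go(RK[2],81.2,-10)"
```

```text
t52.6 p [562.4 202.7 124. ] yaw -10.6 tilt [ 0.0053 -0.028 ] w32.0 F [-0.6 -0.6 -2.4] q6 0.55
 shift now (cm) [-0.28  0.18  4.28]
 turn -0.61  after turn shift [-0.24  0.29  4.28]
```

>>> arm_command(
  increments=[
    [[-0.2,0.1,0],0],
    [[0,0,0.5],0],
    [[0,0,0.8],0],
    [[0,0,0.6],0],
    [[0,0,0.4],0],
    [[0,0,0],0],
  ],
)

```text
t: 53.2
ee_pos: [559.8, 201.0, 98.3]
orientation: [3.1, -0.288, 0.011]
ft_force: [0.4, 0.5, -3.9]
width: 31.7
```

```bash
python3 -c "
from go import *
go(RK[2],81.2,-10)"
```

```text
t53.2 p [559.8 201.   98.3] yaw -10.6 tilt [ 0.0042 -0.0284] w31.7 F [ 0.4  0.5 -3.9] q6 0.55
 shift now (cm) [-0.03  0.03  1.72]
 turn -0.62  after turn shift [-0.01  0.07  1.71]
```

>>> arm_command(
  increments=[
    [[0,0,0.4],0],
    [[0,0,0.5],0],
    [[0,0,0.4],0],
    [[0,0,0.2],0],
    [[0,0,0.1],0],
    [[0,0,0],0],
  ],
)

```text
t: 53.8
ee_pos: [560.4, 201.1, 81.5]
orientation: [3.101, -0.289, 0.012]
ft_force: [0.0, 0.3, -1.5]
width: 31.5
```

```bash
python3 -c "
from go import *
go(RK[2],81.2,-10)"
```

```text
t53.8 p [560.4 201.1  81.5] yaw -10.6 tilt [ 0.0051 -0.0274] w31.5 F [ 0.   0.3 -1.5] q6 0.55
 shift now (cm) [-0.07  0.1   0.03]
 turn -0.64  after turn shift [-0.07  0.1   0.03]
```

The holder is home and partly unloaded. Releasing and retracting.

>>> arm_command(
  increments=[
    [[0,0,0],0],
    [[0,0,0],0],
    [[0,0,0],0],
    [[0,0,0],0],
    [[0,0,0],0],
    [[0,0,0],0],
    [[0,0,0],0],
  ],
  gripper=1,
)

```text
t: 54.5
ee_pos: [561.8, 201.1, 82.9]
orientation: [3.102, -0.289, 0.017]
ft_force: [-0.3, 0.0, -0.1]
width: 84.7
```

>>> arm_command(
  increments=[
    [[0,0,-0.5],0],
    [[0,0,-1.5],0],
    [[0,0,-3],0],
    [[0,0,-4],0],
    [[0,0,-4],0],
    [[0,0,-2],0],
    [[0,0,-1],0],
    [[0,0,0],0],
  ],
)

```text
t: 55.3
ee_pos: [560.2, 205.8, 255.2]
orientation: [3.103, -0.289, 0.02]
ft_force: [-0.1, 0.9, -0.3]
width: 87.5
```

```bash
python3 -c "
from go import *
go(S[3],235,YS)
cv2.imwrite('pics/g.png',np.hstack([cv2.resize(get_image(n)[...,::-1][y:y+130,x:x+140],None,fx=2.8,fy=2.8) for n,x,y in(('top',90,120),('scene',90,180))]))"
```

```text
t55.3 p [560.2 205.8 255.2] yaw -10.6 tilt [ 0.0104 -0.026 ] w87.5 F [-0.1  0.9 -0.3] q6 0.55
 shift now (cm) [12.15 37.69  3.09]
 turn 49.68  after turn shift [36.67 15.14  2.02]
```

View pics/g.png

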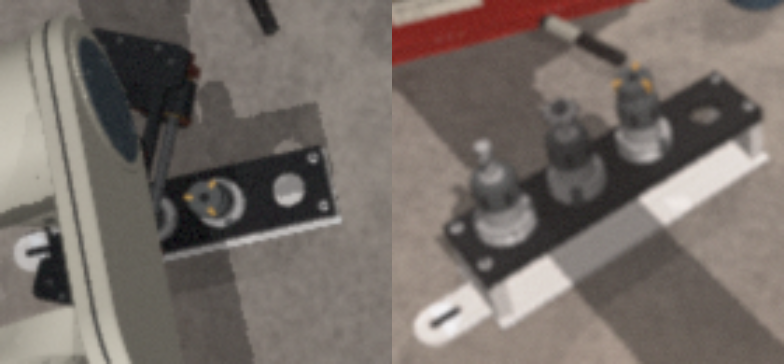

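>>> arm_command(
  increments=[
    [[0.4,1.2,0],0],
    [[0.8,2.4,0],0],
    [[1.15,3.6,0],0],
    [[1.15,3.6,0],0],
    [[1.15,3.6,0],0],
    [[1.15,3.6,0],0],
    [[1.15,3.6,0],0],
    [[1.15,3.6,0],0],
    [[1.15,3.6,0],0],
    [[1.0,3.2,0],0],
    [[0.8,2.4,0],0],
    [[0.5,1.6,0],0],
    [[0.2,0.6,0],0],
    [[0,0,0],0],
  ],
)

```text
t: 56.8
ee_pos: [595.8, -199.8, 240.7]
orientation: [3.098, -0.287, -0.046]
ft_force: [0.1, 0.9, -0.0]
width: 87.5
```

```bash
python3 -c "
from go import *
go(S[3],160,-10)"
```

```text
t56.8 p [ 595.8 -199.8  240.7] yaw -10.6 tilt [-0.0322 -0.027 ] w87.5 F [ 0.1  0.9 -0. ] q6 -0.12
 shift now (cm) [ 1.43 -1.72  7.99]
 turn -0.63  after turn shift [ 1.23 -1.44  8.07]
```

>>> arm_command(
  increments=[
    [[0,0,-5],0],
    [[0,0,-5],0],
    [[0,0,5],0],
    [[0,0,5],0],
    [[0,0,-5],0],
    [[0,0,-5],0],
    [[0,0,5],0],
    [[0,0,5],0],
    [[0.3,-0.7,1.5],0],
    [[0.3,-0.6,2],0],
    [[0,0,2],0],
    [[0,0,1.5],0],
    [[0,0,1],0],
    [[0,0,0],0],
  ],
)

```text
t: 58.2
ee_pos: [597.6, -170.1, 152.0]
orientation: [3.107, -0.259, -0.067]
ft_force: [-0.9, -0.1, 0.2]
width: 87.8
```

```bash
python3 -c "
from go import *
go(S[3],82,-10)"
```

```text
t58.2 p [ 597.6 -170.1  152. ] yaw -9.6 tilt [-0.0447 -0.0197] w87.8 F [-0.9 -0.1  0.2] q6 -0.09
 shift now (cm) [1.84 1.33 6.97]
 turn 0.44  after turn shift [1.57 1.51 7.  ]
```

>>> arm_command(
  increments=[
    [[0.5,0.5,-4],0],
    [[0.4,0.4,-5],0],
    [[0,0,5],0],
    [[0,0,5],0],
    [[0,0,-5],0],
    [[0,0,-5],0],
    [[0,0,5],0],
    [[0,0,5],0],
    [[0,0,-5],0],
    [[0,0,-5],0],
    [[0,0,5],0],
    [[0,0,5],0],
    [[0,0,0],0],
  ],
)

```text
t: 59.5
ee_pos: [609.5, -181.1, 137.7]
orientation: [3.109, -0.259, -0.079]
ft_force: [0.5, 0.2, -0.2]
width: 87.8
```

```bash
python3 -c "
from go import *
go(S[3],82,-10)"
```

```text
t59.5 p [ 609.5 -181.1  137.7] yaw -9.5 tilt [-0.0521 -0.0168] w87.8 F [ 0.5  0.2 -0.2] q6 -0.11
 shift now (cm) [0.47 0.49 5.57]
 turn 0.46  after turn shift [0.2  0.63 5.57]
```

>>> arm_command(
  increments=[
    [[0.1,0.3,-1],0],
    [[0.1,0.3,-3],0],
    [[0,0,-3],0],
    [[0,0,-1],0],
    [[0,0,0],0],
    [[0,0,3],0],
    [[0,0,3],0],
    [[0,0,2],0],
    [[0,0,0],0],
    [[0,0,0],0],
  ],
)

```text
t: 60.5
ee_pos: [617.3, -190.1, 155.6]
orientation: [3.105, -0.259, -0.05]
ft_force: [0.5, 0.1, 0.9]
width: 87.5
```

```bash
python3 -c "
from go import *
go(S[3],82,-10)"
```

```text
t60.5 p [ 617.3 -190.1  155.6] yaw -9.5 tilt [-0.0343 -0.0223] w87.5 F [0.5 0.1 0.9] q6 -0.12
 shift now (cm) [-0.49 -0.33  7.37]
 turn 0.46  after turn shift [-0.72 -0.12  7.36]
```

>>> arm_command(
  increments=[
    [[-0.2,-0.1,-1],0],
    [[-0.2,-0.1,-3],0],
    [[0,0,-3],0],
    [[0,0,-1],0],
    [[0,0,0],0],
    [[0,0,3],0],
    [[0,0,3],0],
    [[0,0,2],0],
    [[0,0,0],0],
    [[0,0,0],0],
  ],
)

```text
t: 61.5
ee_pos: [615.6, -187.5, 163.4]
orientation: [3.104, -0.258, -0.036]
ft_force: [0.1, -0.5, 0.2]
width: 88.1
```

```bash
python3 -c "
from go import *
go(S[3],82,-10)"
```

```text
t61.5 p [ 615.6 -187.5  163.4] yaw -9.5 tilt [-0.0254 -0.0249] w88.1 F [ 0.1 -0.5  0.2] q6 -0.11
 shift now (cm) [-0.34 -0.13  8.14]
 turn 0.47  after turn shift [-0.51  0.11  8.14]
```

>>> arm_command(
  increments=[
    [[-0.2,0,1],0],
    [[-0.15,0,2],0],
    [[0,0,1.8],0],
    [[0,0,1.2],0],
    [[0,0,0.6],0],
    [[0,0,0.2],0],
    [[0,0,0],0],
  ],
)

```text
t: 62.2
ee_pos: [613.2, -189.5, 96.6]
orientation: [3.102, -0.258, -0.024]
ft_force: [-0.5, 0.1, 0.0]
width: 87.7
```

```bash
python3 -c "
from go import *
go(S[3],82,-10)"
```

```text
t62.2 p [ 613.2 -189.5   96.6] yaw -9.5 tilt [-0.0178 -0.0273] w87.7 F [-0.5  0.1  0. ] q6 -0.11
 shift now (cm) [-0.29 -0.18  1.46]
 turn 0.48  after turn shift [-0.31 -0.13  1.46]
```

>>> arm_command(
  increments=[
    [[-0.15,-0.1,0.4],0],
    [[-0.1,-0.08,0.5],0],
    [[0,0,0.4],0],
    [[0,0,0.15],0],
    [[0,0,0],0],
  ],
)

```text
t: 62.7
ee_pos: [611.9, -187.9, 82.9]
orientation: [3.101, -0.258, -0.019]
ft_force: [-0.5, -0.5, -0.2]
width: 88.2
```

```bash
python3 -c "
from go import *
go(S[3],82,-10)"
```

```text
t62.7 p [ 611.9 -187.9   82.9] yaw -9.5 tilt [-0.0146 -0.0282] w88.2 F [-0.5 -0.5 -0.2] q6 -0.11
 shift now (cm) [-0.15  0.    0.09]
 turn 0.49  after turn shift [-0.15  0.01  0.09]
```

>>> arm_command(
  increments=[
    [[-0.1,0,0.05],0],
    [[0,0,0],0],
    [[0,0,0],0],
    [[0,0,0],0],
    [[0,0,0],0],
    [[0,0,0],0],
    [[0,0,0],0],
    [[0,0,0],0],
    [[0,0,0],0],
  ],
  gripper=0,
)

```text
t: 63.6
ee_pos: [611.1, -187.9, 82.8]
orientation: [3.101, -0.258, -0.018]
ft_force: [0.5, -0.2, 0.1]
width: 31.3
```

>>> arm_command(
  increments=[
    [[0,0,-0.5],0],
    [[0,0,-1],0],
    [[0,0,-1.5],0],
    [[0,0,-2.5],0],
    [[0,0,-3],0],
    [[0,0,-3],0],
    [[0,0,-2],0],
    [[0,0,-1.5],0],
    [[0,0,-0.8],0],
    [[0,0,0],0],
  ],
)

```text
t: 64.6
ee_pos: [612.4, -182.5, 254.4]
orientation: [3.101, -0.258, -0.016]
ft_force: [0.3, 0.2, -2.9]
width: 31.6
```

```bash
python3 -c "
from go import *
go(RK[3],230,-10)"
```

```text
t64.6 p [ 612.4 -182.5  254.4] yaw -9.5 tilt [-0.0127 -0.0284] w31.6 F [ 0.3  0.2 -2.9] q6 -0.11
 shift now (cm) [ -9.15 -31.46   1.57]
 turn 0.5  after turn shift [ -9.44 -31.31   2.44]
```

>>> arm_command(
  increments=[
    [[-0.5,-1.7,0],0],
    [[-0.8,-2.6,0],0],
    [[-1.05,-3.6,0],0],
    [[-1.05,-3.6,0],0],
    [[-1.05,-3.6,0],0],
    [[-1.05,-3.6,0],0],
    [[-1.05,-3.6,0],0],
    [[-0.9,-3,0],0],
    [[-0.75,-2.5,0],0],
    [[-0.5,-1.7,0],0],
    [[-0.2,-0.8,0],0],
    [[0,0,0],0],
  ],
)

```text
t: 65.8
ee_pos: [561.0, 150.5, 234.2]
orientation: [3.1, -0.257, -0.05]
ft_force: [-0.9, -0.9, -3.3]
width: 31.4
```

```bash
python3 -c "
from go import *
go(RK[3],140,-10)"
```

```text
t65.8 p [561.  150.5 234.2] yaw -9.5 tilt [-0.0346 -0.0277] w31.4 F [-0.9 -0.9 -3.3] q6 0.43
 shift now (cm) [1.68 0.29 9.39]
 turn 0.49  after turn shift [1.4  0.58 9.42]
```

>>> arm_command(
  increments=[
    [[0.7,0.1,1],0],
    [[0.7,0.1,2],0],
    [[0.2,0,2],0],
    [[0,0,1.8],0],
    [[0,0,1.2],0],
    [[0,0,0.6],0],
    [[0,0,0],0],
  ],
)

```text
t: 66.5
ee_pos: [575.7, 136.6, 140.8]
orientation: [3.097, -0.266, -0.052]
ft_force: [0.2, 0.4, -2.6]
width: 31.8
```

```bash
python3 -c "
from go import *
go(RK[3],81,-10)
cv2.imwrite('pics/i.png',np.hstack([cv2.resize(get_image(n)[...,::-1][y:y+130,x:x+140],None,fx=2.8,fy=2.8) for n,x,y in(('top',90,120),('scene',90,180))]))"
```

```text
t66.5 p [575.7 136.6 140.8] yaw -9.8 tilt [-0.0358 -0.0294] w31.8 F [ 0.2  0.4 -2.6] q6 0.41
 shift now (cm) [-0.1  -0.74  5.97]
 turn 0.16  after turn shift [-0.28 -0.52  5.98]
```

View pics/i.png

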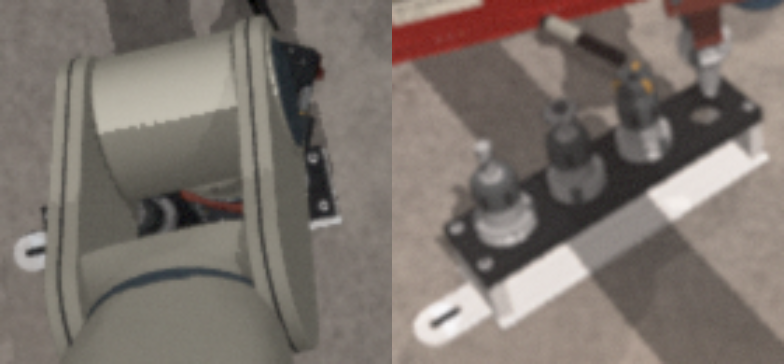

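>>> arm_command(
  increments=[
    [[-0.05,-0.35,0],0],
    [[-0.05,-0.3,0],0],
    [[0,0,0.5],0],
    [[0,0,0.8],0],
    [[0,0,0.5],0],
    [[0,0,0],0],
  ],
)

```text
t: 67.2
ee_pos: [577.7, 144.8, 125.4]
orientation: [3.1, -0.264, -0.04]
ft_force: [0.7, 0.8, -2.7]
width: 31.2
```

```bash
python3 -c "
from go import *
go(RK[3],81,-10)"
```

```text
t67.2 p [577.7 144.8 125.4] yaw -9.8 tilt [-0.0283 -0.0276] w31.2 F [ 0.7  0.8 -2.7] q6 0.42
 shift now (cm) [-0.24  0.17  4.45]
 turn 0.24  after turn shift [-0.34  0.31  4.44]
```

>>> arm_command(
  increments=[
    [[-0.2,0.12,0],0],
    [[0,0,0.5],0],
    [[0,0,0.8],0],
    [[0,0,0.6],0],
    [[0,0,0.4],0],
    [[0,0,0],0],
  ],
)

```text
t: 67.8
ee_pos: [574.2, 142.9, 99.8]
orientation: [3.1, -0.264, -0.042]
ft_force: [-0.5, -0.2, -3.3]
width: 32.0
```

```bash
python3 -c "
from go import *
go(RK[3],81,-10)"
```

```text
t67.8 p [574.2 142.9  99.8] yaw -9.8 tilt [-0.0294 -0.0279] w32.0 F [-0.5 -0.2 -3.3] q6 0.42
 shift now (cm) [0.01 0.   1.89]
 turn 0.22  after turn shift [-0.03  0.06  1.88]
```

>>> arm_command(
  increments=[
    [[0,0,0.4],0],
    [[0,0,0.6],0],
    [[0,0,0.4],0],
    [[0,0,0.3],0],
    [[0,0,0.1],0],
    [[0,0,0],0],
  ],
)

```text
t: 68.4
ee_pos: [574.2, 142.5, 81.1]
orientation: [3.1, -0.264, -0.041]
ft_force: [0.5, 0.1, -2.4]
width: 31.4
```

```bash
python3 -c "
from go import *
go(RK[3],81,-10)"
```

```text
t68.4 p [574.2 142.5  81.1] yaw -9.8 tilt [-0.0287 -0.0277] w31.4 F [ 0.5  0.1 -2.4] q6 0.42
 shift now (cm) [-0.03  0.02  0.02]
 turn 0.23  after turn shift [-0.03  0.03  0.01]
```

>>> arm_command(
  increments=[
    [[0,0,0.05],0],
    [[0,0,0],0],
  ],
)

```text
t: 68.6
ee_pos: [574.3, 142.5, 81.2]
orientation: [3.1, -0.265, -0.04]
ft_force: [0.5, 0.5, -3.4]
width: 31.2
```

>>> arm_command(
  increments=[
    [[0,0,0],0],
    [[0,0,0],0],
    [[0,0,0],0],
    [[0,0,0],0],
    [[0,0,0],0],
    [[0,0,0],0],
    [[0,0,0],0],
  ],
  gripper=1,
)

```text
t: 69.3
ee_pos: [575.7, 142.8, 81.9]
orientation: [3.101, -0.265, -0.036]
ft_force: [-0.4, 0.4, 0.5]
width: 84.2
```

>>> arm_command(
  increments=[
    [[0,0,-0.5],0],
    [[0,0,-1.5],0],
    [[0,0,-3],0],
    [[0,0,-4],0],
    [[0,0,-4],0],
    [[0,0,-2],0],
    [[0,0,-1],0],
    [[0,0,0],0],
    [[0,2,0],0],
    [[0,3,0],0],
    [[0,4,0],0],
    [[0,4,0],0],
    [[0,4,0],0],
    [[0,4,0],0],
    [[0,3,0],0],
    [[0,2,0],0],
    [[0,1,0],0],
    [[0,0,0],0],
  ],
)

```text
t: 71.1
ee_pos: [526.1, -126.8, 251.7]
orientation: [3.103, -0.26, -0.059]
ft_force: [0.3, -0.4, 0.2]
width: 87.5
```

```bash
python3 -c "
from go import *
go(RK[3],81,-10)
t=get_image('top')[...,::-1]; s=get_image('scene')[...,::-1]
cv2.imwrite('pics/j_top.png',t); cv2.imwrite('pics/j_scene.png',s)
cv2.imwrite('pics/j.png',np.hstack([cv2.resize(k[y:y+130,x:x+140],None,fx=2.8,fy=2.8) for k,x,y in((t,90,120),(s,90,170))]))"
```

```text
t71.1 p [ 526.1 -126.8  251.7] yaw -9.6 tilt [-0.0403 -0.024 ] w87.5 F [ 0.3 -0.4  0.2] q6 -0.06
 shift now (cm) [  0.81 -27.83  16.21]
 turn 0.38  after turn shift [ 2.000e-02 -2.733e+01  1.707e+01]
```

View pics/j.png

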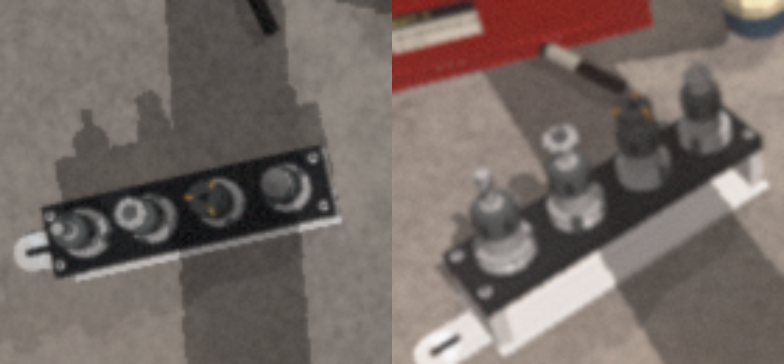

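View pics/j_scene.png

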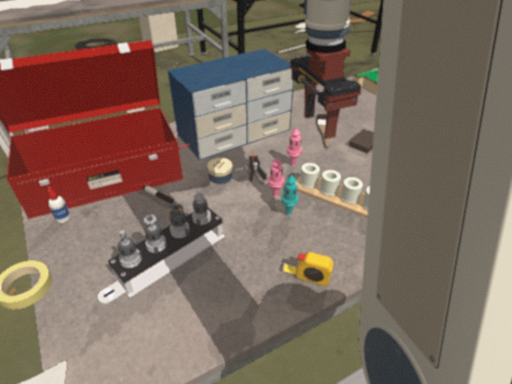

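All four cutters stand in the rack, the cups are empty and the look-alikes haven't moved. Before handing in, I'll compare the expected flange and tip positions with the pictures.

```bash
python3 - <<'E'
from go import *
th=np.linspace(0,2*np.pi,60); o=[]
for n,x,y in(("top",90,150),("scene",95,190)):
    f=5; im=cv2.resize(cv2.imread(f"pics/j_{n}.png"),None,fx=f,fy=f,interpolation=cv2.INTER_CUBIC)
    for p,h in zip(RK,(84,83,73,81)):
        q=proj(n,np.c_[p[0]+21*np.cos(th),p[1]+21*np.sin(th),0*th+74]); cv2.polylines(im,[np.int32((q+.5)*f)],True,(0,255,0),1)
        cv2.drawMarker(im,np.int32((proj(n,[p[0],p[1],60+h])[0]+.5)*f).tolist(),(0,0,255),0,12,1)
    k=im[y*f:(y+100)*f,x*f:(x+140)*f]; o.append(cv2.resize(k,(400,286)))
cv2.imwrite("pics/k.png",cv2.resize(np.hstack(o),(800,286)))
E
```

```text
(no output)
```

View pics/k.png

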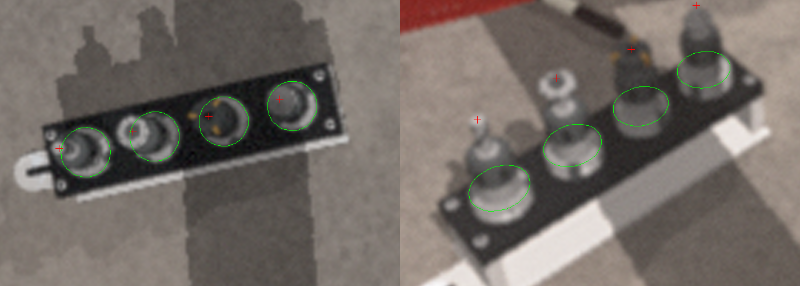

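The flange rims and tips line up with their seated positions in both views, with the same 1–2 mm calibration offset for all four. Handing in.

```bash
python3 -c "
from workcell import *
print(close_job())"
```

```text
the job is handed in; nothing more can be done
None
```

I moved all four cutters into the rack in the stand's order and handed the job in at about 71 s of the 106 s allowed. Counted from the tongue, they are straight, slotting, facing and vee.

- **Seating:** In the last pictures from both cameras, every holder stands upright with its flange flat on the bar. Flange rims and tips match their fully home positions to within the 1–2 mm calibration offset, which is the same for all four.
- **Rest of the scene:** The cups are empty, and the pink and turquoise look-alikes are where they were. The gripper was open and well clear of everything when I handed in.
- **Forces:** Every force reading I took, at the end of each move, was under about 5 N.
- **Tool tilt:** The tool axis drifted during fast moves, up to about 8° off vertical with nothing gripped. I worked it back to about 2° or less before each grasp, which took several seconds of extra moves. While carrying, the tilt reached about 3°. The second cutter went in with the tool about 2.5° off, and it and the others settled flat once released.

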